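Fit the trunk's castors: slide them on their rails and screw them fast

ROBOT

A 7-joint arm with a two-finger parallel gripper is mounted at the origin on the work surface. World frame = base frame: x ahead of the robot, y to its left, z up, the work surface at z = 0. Lengths are in m, angles in rad, forces in N, time in s.
With the tool pointing down it reaches from about 0.4 to 0.925 m from the base axis. Payload 4.1 kg.
Tool frame: the origin (TCP) lies on the front face of the gripper's body, between the roots of the fingers; the fingertips stand 73 mm ahead of it and the grasp point (between the pads) lies 54 mm ahead of it; z points along the fingers, y is the direction in which the jaws open and shut (so a half turn about z gives the same grasp; the last joint's range is limited). The gripper opens to 85 mm and grips with 20 to 120 N. Pads are 22 mm wide; open, the fingers measure 114 mm over their backs; the gripper's body (76 mm by 85 mm) begins 54 mm behind the grasp point. The pads swing forward as they close: fully open they stand 13 mm farther back than shut.
Start: joints at [1.244, 0.398, 0.045, 1.537, -0.019, 1.207, -0.051], TCP at [0.147, -0.633, 0.304] pointing down, gripper open.
Joint ranges: [-2.82, 2.82], [-0.49, 2.23], [-1.37, 1.46], [0, 2.46], [-1.36, 4.5], [0.23, 2], [-2.94, 2.94]. Speed limits (rad/s): [2.57, 2.57, 3.14, 3.14, 3.14, 3.14, 3.14].

INTERFACE

Orientations are given as a unit quaternion [w, x, y, z].
In Python, from plant import arm, grab_frame gives the robot as it stands.
- The arm moves only by the tool play_rows, never from a script. Its argument "targets" is a list that holds one entry, the list of rows, each a list of 7 numbers: the turn, a rotation vector about the tool's x, y, z in degrees, then the shift along the tool's x, y, z in m, then the closure, from 0 (fully open) to 1 (shut). A call has 1 to 10 rows; each row shifts and turns the commanded pose from where the row before left it, along the tool's axes as they then stand; what a row does not reach is not made up. A row lasts 1/12 s, in which the tool goes at most 41.7 mm and 7.16 degrees, less where a joint would pass 70% of its speed; a pose out of reach is approached as far as the arm can. A call is refused whole if a number of a shift passes 0.0417 or a number of a turn 7.16, either way. A call with a gripper value outside its range is refused whole. The fingers move at their own pace and stop on an object; "squeeze" is the grip in N (left out, the last holds). Time passes only in rows, so rows that do not move let the fingers close. It gives the time, the measured TCP pose, the force and the opening at its end, in the units of the state.
- arm.read_state(): the state, without advancing time (a new reading comes with each control period).
- grab_frame(name): name is "scene" or "side" or "wrist"; returns a dict with "img" (480x640x3 uint8, blue, green, red), "z_map" (480x640 float32, m along the optical axis (not along the pixel's ray), 0 where there is no reading), "fov_y" (degrees; the focal length in pixels is half the picture's height over the tangent of half this angle, whatever the lens; pixels are square), "cx", "cy" (the principal point, pixels), "R" (3x3) and "t" (3): a world point X has camera coordinates R X + t. Camera axes: x right, y down, z forward; pixel columns grow to the right and rows downward; lengths in m; the calibration is good to about 2 mm. The wrist camera is an equidistant fisheye: a pixel r from the principal point sees the ray r / f radians off the axis. A picture is of the moment at which its call begins.
- arm.job_done(): hands the job in, once; it reports no verdict.
The state is a dict: "t": time; "qpos": joint angles; "dq": joint speeds; "tau": joint torques, N m; "eef_pos": TCP position; "ee_rot": TCP orientation; "force": force on the tool from outside, world axes, zero at the start; "torque": the same for the moment, N m; "grip_width": finger opening in m.
Only numpy, scipy, OpenCV 4.12 (cv2) and the standard library are available. Lean on these libraries where they do the work, as an engineer would, in place of code of your own. Each camera call takes 0.05 s, during which the arm holds its last target.

TASK

Slide every loose castor housing on the table onto a T-rail of the trunk's castor plate (one to a rail, any rail, wheel up, screw end towards the open end of the rail), pushing from the open end until its detent clicks home. Then with the screwdriver, never with the fingers, turn each castor's captive screw clockwise until it is fully tight, keeping the blade pushed down in the slot, and finish by standing the screwdriver blade down in its block again. Leave the mallet, rivet tin and brass corner caps where they are.

Things in the scene. Friction and masses are not known exactly. Their poses are not given: they have to be found in the camera images.
- plate: castor plate of a wardrobe trunk, fixed to the table: black plastic slab 200 (x) by 300 (y) by 12 mm thick, with three parallel aluminium T-rails along its own x axis. Origin: centre of its underside; +x points roughly away from the robot. The near part of its top, x = -100 to -10 mm, is a bare flat runway; castors are slid from there in +x onto the rails.
- rail1 (a point): point on the plate's top under the middle of T-rail 1 (plate frame: +44, -95, 12 mm), axes as the plate's. Each rail: foot 14 mm wide, 6.5 mm high; flange on it 28 mm wide, 6.5 to 11.5 mm over the plate's top; both from x = -40 to +40 mm of this point, plus a pointed flange nose out to -54 mm at the open end. A castor that is home has the middle of its foot over this point.
- rail2 (a point): the same point of T-rail 2 (plate frame: +44, 0, 12 mm). On each rail a sprung round-topped steel catch stands 4 mm over the flange above this point, and a stop block 48 mm wide, 20 mm high faces the runway at x = +41.5 mm of this point, 1.5 mm beyond the leading end of a castor that is home.
- rail3 (a point): the same point of T-rail 3 (plate frame: +44, +95, 12 mm). The castor's foot: 80 (x) by 48 (y) by 19 mm high, middle 16 mm behind (-x of) its grip point, with an open T-channel along x beneath: 31 mm wide inside, 5 to 13 mm up, lips leave an 18 mm gap. Lying on the plate it slides over the rail; push with 4 to 12 N past the catch (met 48 mm before home) till it clicks in the notch in its roof.
- castor1_grip (a point): castor 1 (up to three alike, loose or absent): grey housing with black wheel, about 220 g. Point in the middle of its fork, 43 mm above the underside; axes the housing's: z up, +x its leading end, y across the wheel. Fork cheeks: flat, 36 mm long (x), 31 mm wide over all (y), 19 to 58 mm above the underside, to be gripped across y. Wheel 40 mm across, top 68 mm above the underside.
- castor1_slot (a point): top centre of the slotted steel head of castor 1's captive upright screw, 40 mm behind (-x of) its grip. Head 28 mm across, 9 mm high; slot 18 mm long, 6 wide, 6.5 deep, closed at both ends, along this point's own x axis (the frame turns with the screw, z up). Loose, the head's top is 33.5 mm above the housing's underside, tight 28.7 mm.
- castor1_screw (a joint): turn of castor 1's screw, rad: 0 loose, grows clockwise seen from above, hard stop at 3.0 (tight, head down on the housing). The head sinks 1.6 mm per rad; friction about 0.08 N m holds it where it is left.
- castor1_stem: the captive screw of castor 1, stem and slotted head; origin on its axis, 14 mm below the slot point.
- castor2_grip (a point): castor 2 (up to three alike, loose or absent): grey housing with black wheel, about 220 g. Point in the middle of its fork, 43 mm above the underside; axes the housing's: z up, +x its leading end, y across the wheel. Fork cheeks: flat, 36 mm long (x), 31 mm wide over all (y), 19 to 58 mm above the underside, to be gripped across y. Wheel 40 mm across, top 68 mm above the underside.
- castor2_slot (a point): top centre of the slotted steel head of castor 2's captive upright screw, 40 mm behind (-x of) its grip. Head 28 mm across, 9 mm high; slot 18 mm long, 6 wide, 6.5 deep, closed at both ends, along this point's own x axis (the frame turns with the screw, z up). Loose, the head's top is 33.5 mm above the housing's underside, tight 28.7 mm.
- castor2_screw (a joint): turn of castor 2's screw, rad: 0 loose, grows clockwise seen from above, hard stop at 3.0 (tight, head down on the housing). The head sinks 1.6 mm per rad; friction about 0.08 N m holds it where it is left.
- castor2_stem: the captive screw of castor 2, stem and slotted head; origin on its axis, 14 mm below the slot point.
- castor3_grip (a point): castor 3 (up to three alike, loose or absent): grey housing with black wheel, about 220 g. Point in the middle of its fork, 43 mm above the underside; axes the housing's: z up, +x its leading end, y across the wheel. Fork cheeks: flat, 36 mm long (x), 31 mm wide over all (y), 19 to 58 mm above the underside, to be gripped across y. Wheel 40 mm across, top 68 mm above the underside.
- castor3_slot (a point): top centre of the slotted steel head of castor 3's captive upright screw, 40 mm behind (-x of) its grip. Head 28 mm across, 9 mm high; slot 18 mm long, 6 wide, 6.5 deep, closed at both ends, along this point's own x axis (the frame turns with the screw, z up). Loose, the head's top is 33.5 mm above the housing's underside, tight 28.7 mm.
- castor3_screw (a joint): turn of castor 3's screw, rad: 0 loose, grows clockwise seen from above, hard stop at 3.0 (tight, head down on the housing). The head sinks 1.6 mm per rad; friction about 0.08 N m holds it where it is left.
- castor3_stem: the captive screw of castor 3, stem and slotted head; origin on its axis, 14 mm below the slot point.
- stand_top (a point): centre of the hole's mouth in the top of the wooden screwdriver block, z up. The block is fixed to the table, 70 by 70 by 86 mm high, with a square hole 25 by 25 mm straight down through its middle.
- driver_grip (a point): flat-bladed screwdriver standing upright, blade down, in the block; 120 g, 158 mm long. Point in the middle of its square wooden handle (28 by 28 mm, 70 mm long, flats facing its x and y axes), 123 mm above the blade's tip, z up the tool. The underside of the round collar below the handle (36 mm across, 6 mm thick) is 41 mm below this point and rests on the block.
- driver: the same screwdriver; origin at the blade's tip, z up the tool, x along the blade's width. Round shaft 9 mm thick; blade 14 mm wide, tapering from about 5 mm thick to 2 mm at the tip over 16 mm.
- mallet: bystander: grey rubber mallet lying on the table beyond the plate; origin under the middle of its head.
- tin: bystander: open copper rivet tin, 72 mm across, 35 mm high; origin at the centre of its underside.
- cap1: bystander: tarnished brass suitcase corner cap, 40 mm; origin at its underside.
- cap2: bystander: the other brass corner cap, 40 mm; origin at its underside.
There are look-alikes about, which are no part of the job. What is shaped like the part that bears castor1_grip but pink is not meant.

How it is judged:
On the way, in this order (a step that is already met when the one before it is completed fails the run):
1. every castor present has clicked home on a rail (((x of castor1_grip in the frame of rail1 between 0.0125 and 0.0195 m and y of castor1_grip in the frame of rail1 between -0.004 and 0.004 m and z of castor1_grip in the frame of rail1 between 0.039 and 0.047 m) or (x of castor1_grip in the frame of rail2 between 0.0125 and 0.0195 m and y of castor1_grip in the frame of rail2 between -0.004 and 0.004 m and z of castor1_grip in the frame of rail2 between 0.039 and 0.047 m) or (x of castor1_grip in the frame of rail3 between 0.0125 and 0.0195 m and y of castor1_grip in the frame of rail3 between -0.004 and 0.004 m and z of castor1_grip in the frame of rail3 between 0.039 and 0.047 m)) and angle between the x axis of each of castor1_grip, castor2_grip, castor3_grip and the x axis of plate, either way round below 0.1 rad and ((x of castor2_grip in the frame of rail1 between 0.0125 and 0.0195 m and y of castor2_grip in the frame of rail1 between -0.004 and 0.004 m and z of castor2_grip in the frame of rail1 between 0.039 and 0.047 m) or (x of castor2_grip in the frame of rail2 between 0.0125 and 0.0195 m and y of castor2_grip in the frame of rail2 between -0.004 and 0.004 m and z of castor2_grip in the frame of rail2 between 0.039 and 0.047 m) or (x of castor2_grip in the frame of rail3 between 0.0125 and 0.0195 m and y of castor2_grip in the frame of rail3 between -0.004 and 0.004 m and z of castor2_grip in the frame of rail3 between 0.039 and 0.047 m)) and ((x of castor3_grip in the frame of rail1 between 0.0125 and 0.0195 m and y of castor3_grip in the frame of rail1 between -0.004 and 0.004 m and z of castor3_grip in the frame of rail1 between 0.039 and 0.047 m) or (x of castor3_grip in the frame of rail2 between 0.0125 and 0.0195 m and y of castor3_grip in the frame of rail2 between -0.004 and 0.004 m and z of castor3_grip in the frame of rail2 between 0.039 and 0.047 m) or (x of castor3_grip in the frame of rail3 between 0.0125 and 0.0195 m and y of castor3_grip in the frame of rail3 between -0.004 and 0.004 m and z of castor3_grip in the frame of rail3 between 0.039 and 0.047 m))), for 0.2 s.
2. every screw is tight, its castor still home (all of step 1 and value of joint each of castor1_screw, castor2_screw, castor3_screw above 2.8 rad), for 0.2 s.
At the end, for the whole second after the job is handed in: Each castor present is home on a rail (3.5 mm along it, 4 mm sideways and in height, 0.1 rad), its screw past 2.8 of 3.0 rad; the screwdriver stands at rest in its block, collar on top (5 mm), within 12 mm of the hole's centre, tilted under 0.12 rad (all of step 2 and horizontal distance between driver_grip and stand_top below 0.012 m and z of driver_grip in the frame of stand_top between 0.036 and 0.047 m and angle between driver_grip's own z axis and vertical below 0.12 rad and linear speed of driver below 0.02 m/s); the robot touches nothing.
It fails at once if the fingers press on a screw (contact force between the fingers and castor1_stem above 2 N or contact force between the fingers and castor2_stem above 2 N or contact force between the fingers and castor3_stem above 2 N).
It fails at once if a bystander (mallet, tin, corner cap) is moved more than 25 mm (distance of any of mallet, tin, cap1, cap2 from where it was at the start of the episode above 0.025 m).
Of castor1, castor2, castor3 only 2 to 3 are there at a start; the rules pass over those that are not, and their reading is None.
At some moment in a run one of castor1, castor2, castor3 may be knocked a few centimetres aside while the robot is not near it.
It also fails if it takes over 210 s, if anything falls off the work surface, if the arm or the gripper's body presses on something with over 40 N, if the wrist force passes 120 N, or if a joint passes its speed limit or range.

## Working session

There is one attempt and no reset: what is moved stays moved. The work goes in short steps, Python scripts to look and compute and a tool call to move; the robot and the scene stay as the last step left them, time stands still between calls to the robot, and variables do not carry over. Pictures are saved under pics/ and viewed, and the job is handed in when it is done.

Besides the shell and the picture viewer there is one more tool, called after "Emit:" as name([rows], argument=value, ...), one row to a line, values as JSON. play_rows: Moves the arm, as the interface text tells. Its arguments: {"type":"object","properties":{"targets":{"type":"array"},"squeeze":{"type":"number"}},"required":["targets"]}

```bash
ls; mkdir -p pics
cat > h.py <<'E'
import numpy as np, cv2
from plant import arm, grab_frame
from scipy.spatial.transform import Rotation as Rn
def foc(f): return f['img'].shape[0]/2/np.tan(np.radians(f['fov_y'])/2)
def px2w(f,u,v,z=None):
    F=foc(f)
    if z is None: z=f['z_map'][int(v),int(u)]
    c=np.array([(u-f['cx'])/F*z,(v-f['cy'])/F*z,z])
    return f['R'].T@(c-f['t'])
def w2px(f,X):
    c=f['R']@np.asarray(X)+f['t'];F=foc(f)
    return c[0]/c[2]*F+f['cx'],c[1]/c[2]*F+f['cy']
def px_on_h(f,u,v,h):
    F=foc(f); d=f['R'].T@np.array([(u-f['cx'])/F,(v-f['cy'])/F,1]); o=-f['R'].T@f['t']
    return o+d*(h-o[2])/d[2]
def cloud(f):
    F=foc(f); z=f['z_map']; v,u=np.indices(z.shape)
    c=np.stack([(u-f['cx'])/F*z,(v-f['cy'])/F*z,z],-1)
    P=(c-f['t'])@f['R']; P[z<=0]=np.nan
    return P
E
python3 - <<'E'
from h import *
print(arm.read_state())
for n in ['scene','side','wrist']:
    f=grab_frame(n); cv2.imwrite(f'pics/{n}0.png',f['img']); print(n,f['fov_y'],f['cx'],f['cy'],(-f['R'].T@f['t']).round(3),f['R'].round(3).tolist())
    np.savez(f'{n}0.npz',**f)
E
```

```text
pics
{'t': 0.0, 'qpos': array([ 1.24396044,  0.39921596,  0.04504163,  1.5378806 , -0.01869229,
        1.20692333, -0.05065219]), 'dq': array([-4.93405626e-04, -9.86698921e-04, -6.53638734e-04,  1.81994005e-05,
       -1.64261324e-03,  3.74766208e-04, -3.63127261e-04]), 'tau': array([-4.36579203e-04, -4.75129151e+01,  1.36455394e+00, -2.54218394e+01,
        1.15863266e-02,  9.55608732e-03,  9.51501448e-06]), 'eef_pos': array([ 0.14672688, -0.63271119,  0.30284774]), 'ee_rot': array([-9.85178644e-04,  9.93509026e-01,  1.13748887e-01, -1.87795467e-04]), 'force': array([-0.56542797,  0.29429567, -0.07952603]), 'torque': array([0.02049295, 0.01692437, 0.01156388]), 'grip_width': 0.08544364592713219}
scene 57.880929528763474 321.7208193088275 241.28519671421597 [ 1.117 -0.348  0.669] [[0.596, 0.803, -0.008], [0.504, -0.382, -0.774], [-0.625, 0.458, -0.633]]
side 44.00708430814598 313.4484239098352 241.0202220206134 [-0.126  0.849  1.247] [[-0.749, -0.662, 0.005], [-0.479, 0.537, -0.695], [0.457, -0.523, -0.719]]
wrist 65.70646984690485 321.5145393649464 236.275277630578 [ 0.224 -0.617  0.372] [[0.226, -0.974, -0.001], [-0.926, -0.215, 0.311], [-0.303, -0.069, -0.95]]
```

View pics/scene0.png

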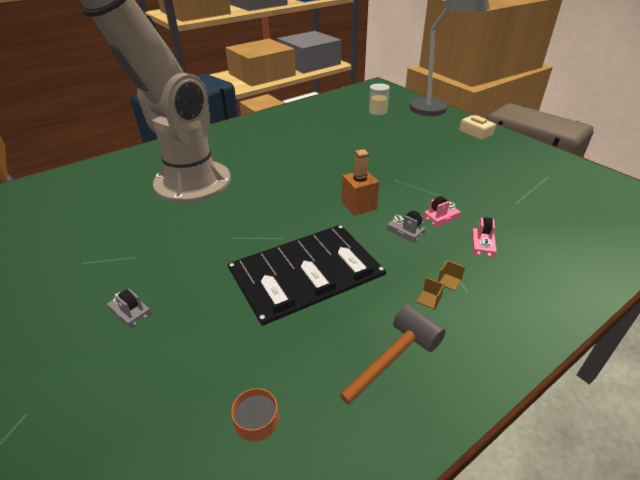

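View pics/side0.png

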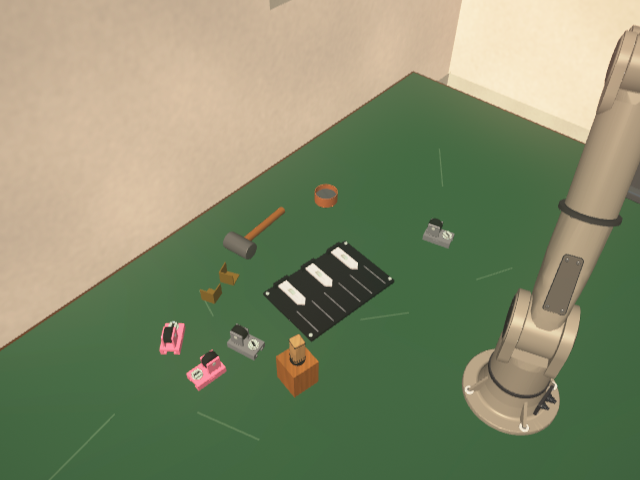

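View pics/wrist0.png

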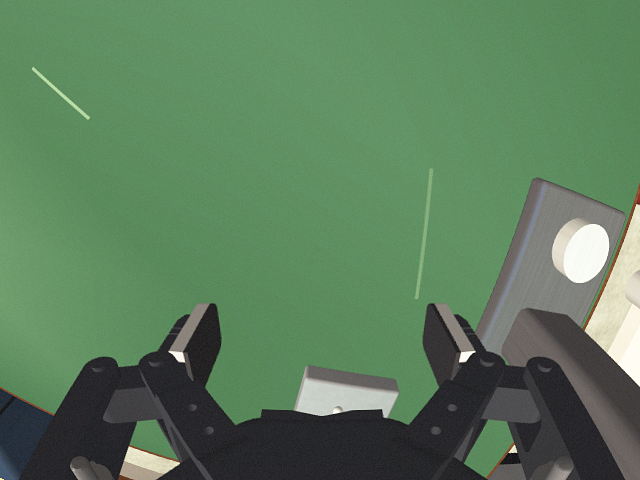

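Run:
```python
from h import *
f=dict(np.load('scene0.npz'));g=dict(np.load('side0.npz'));w=dict(np.load('wrist0.npz'))
print('scene px of tcp ground',w2px(f,[.147,-.633,0]),w2px(g,[.147,-.633,0]))
F=foc(w)
for u,v in [(520,250),(580,235),(350,390),(300,100),(620,250),(510,330)]:
    z=w['z_map'][v,u]; r=np.hypot(u-w['cx'],v-w['cy']);th=r/F
    d=np.array([(u-w['cx'])/r*np.sin(th),(v-w['cy'])/r*np.sin(th),np.cos(th)]); c=d/d[2]*z
    print(u,v,z,(w['R'].T@(c-w['t'])).round(3))
for n,fr,pts in [('scene',f,{'driver top':(361,154),'block':(360,178),'castorA':(128,292),'castorB':(413,212),'pl':(232,265),'pl2':(341,228),'pl3':(382,270),'pl4':(263,316),'tin':(255,400)}),('side',g,{'A':(435,222),'B':(238,330),'driver':(297,340),'c1':(268,294),'c2':(347,243),'c3':(390,279),'c4':(311,335)})]:
    for k,(u,v) in pts.items(): print(n,k,px2w(fr,u,v).round(4))
for n,f_,box in [('sA',f,(90,270,170,340)),('sB',f,(370,190,450,250)),('sP',f,(220,215,400,330)),('sD',f,(330,140,400,220)),('dA',g,(405,200,475,260)),('dB',g,(205,305,285,375)),('dP',g,(250,230,410,350)),('dD',g,(265,325,335,405))]:
    a,b,c,d=box; im=f_['img'][b:d,a:c]; s=min(800/(c-a),600/(d-b)); s=int(s)
    cv2.imwrite(f'pics/{n}.png',cv2.resize(im,None,fx=s,fy=s,interpolation=cv2.INTER_CUBIC)); print(n,s)
```

```text
scene px of tcp ground (np.float64(-65.26602006175494), np.float64(307.9514879644766)) (np.float64(568.1516841258549), np.float64(221.53641834151074))
520 250 0.36795348 [ 0.148 -0.858  0.027]
580 235 0.33252802 [ 0.187 -0.91   0.056]
350 390 0.4216887 [-0.068 -0.719  0.029]
300 100 0.3477782 [ 0.238 -0.592  0.   ]
620 250 1.1992226 [ 0.088 -1.923 -0.751]
510 330 0.39471143 [ 0.052 -0.887  0.032]
scene driver top [0.4019 0.2979 0.1609]
scene block [0.4053 0.2958 0.0953]
scene castorA [ 0.4219 -0.3026  0.068 ]
scene castorB [0.5649 0.3272 0.0663]
scene pl [ 0.4133 -0.0837  0.0115]
scene pl2 [0.4552 0.1965 0.0119]
scene pl3 [0.6285 0.1743 0.0109]
scene pl4 [ 0.5873 -0.1058  0.0142]
scene tin [ 0.7381 -0.2098  0.0177]
side A [ 0.4157 -0.2969  0.0676]
side B [0.5631 0.335  0.067 ]
side driver [0.3908 0.3101 0.1642]
side c1 [0.6172 0.1805 0.0171]
side c2 [ 0.579  -0.1035  0.0181]
side c3 [ 0.4071 -0.0778  0.016 ]
side c4 [0.4448 0.2029 0.0175]
sA 8
sB 10
sP 4
sD 7
dA 10
dB 8
dP 5
dD 7
```

View crops.

Run:
```python
import cv2,numpy as np
a=[cv2.resize(cv2.imread(f'pics/{n}.png'),(400,300)) for n in ['sA','sB','dA','dB']]
cv2.imwrite('pics/m1.png',np.vstack([np.hstack(a[:2]),np.hstack(a[2:])]))
a=[cv2.resize(cv2.imread(f'pics/{n}.png'),(400,300)) for n in ['sP','sD','dP','dD']]
cv2.imwrite('pics/m2.png',np.vstack([np.hstack(a[:2]),np.hstack(a[2:])]))
```

```text
(no output)
```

View pics/m1.png

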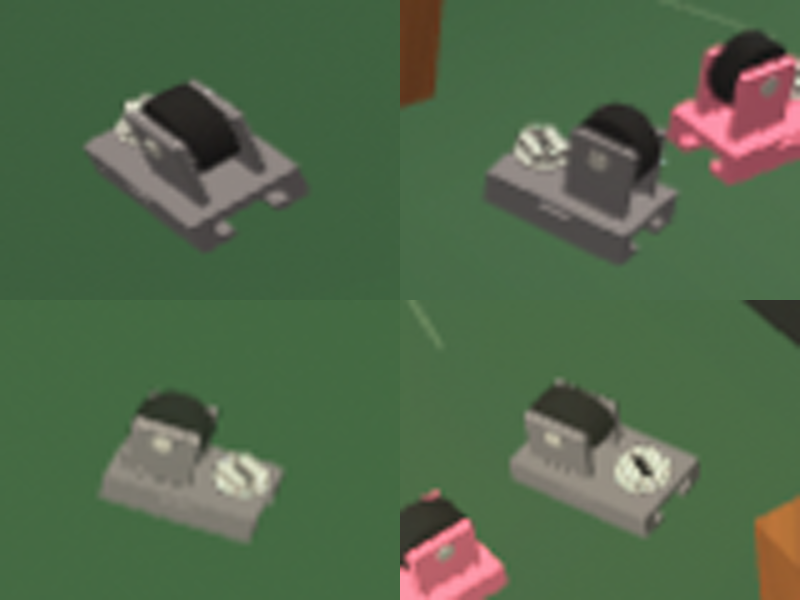

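View pics/m2.png

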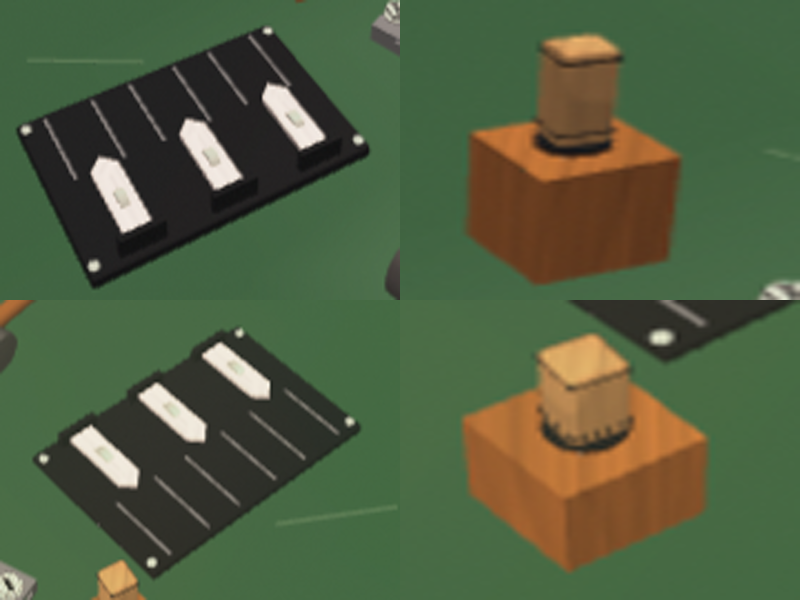

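Run:
```python
from h import *
f=dict(np.load('scene0.npz'));g=dict(np.load('side0.npz'))
S=[px_on_h(f,u+.0,v,.013) for u,v in [(231.3,264.8),(340.6,226.9),(381.1,268.7),(262.3,317)]]
D=[px_on_h(g,u,v,.013) for u,v in [(390,278.8),(310.4,335.2),(267.2,293.6),(345.6,243.2)]]
for s,d in zip(S,D): print(s.round(4),d.round(4))
for Q in (S,D):
    Q=np.array(Q); print('c',Q.mean(0).round(4),'yaw',np.degrees(np.arctan2(*((Q[2]+Q[3]-Q[0]-Q[1])[[1,0]]))),np.degrees(np.arctan2(*((Q[1]+Q[2]-Q[0]-Q[3])[[1,0]])))-90, np.linalg.norm(Q[1]-Q[0]),np.linalg.norm(Q[2]-Q[1]))
for n,sl,w in [('A',(447.4,235),[.419,-.300]),('B',(253.4,344.7),[.564,.331])]:
    p=px_on_h(g,*sl,.0335); print(n,p, np.degrees(np.arctan2(w[1]-p[1],w[0]-p[0])),np.hypot(w[1]-p[1],w[0]-p[0]))
```

```text
[ 0.4134 -0.0853  0.013 ] [ 0.4089 -0.0807  0.013 ]
[0.4522 0.1976 0.013 ] [0.4476 0.2019 0.013 ]
[0.6257 0.1739 0.013 ] [0.6222 0.1787 0.013 ]
[ 0.5878 -0.1077  0.013 ] [ 0.5844 -0.1041  0.013 ]
c [0.5198 0.0446 0.013 ] yaw -7.556609596903316 -7.735192034741544 0.28549491581010045 0.17513523879382542
c [0.5158 0.049  0.013 ] yaw -7.5996181587228255 -7.716743443858874 0.28526078046840747 0.17613926582628253
A [ 0.37492667 -0.30854299  0.0335    ] 10.96993951458053 0.04489366087107853
B [0.5230705  0.32558552 0.0335    ] 7.5357812966061575 0.04128608033967411
```

```bash
cat >> h.py <<'E'
def Rdes(yaw):
    y=np.radians(yaw); c,s=np.cos(y),np.sin(y)
    return np.array([[c,s,0],[s,-c,0],[0,0,-1.]])
def go(xyz,yaw=None):
    s=arm.read_state(); q=s['ee_rot']; R=Rn.from_quat([q[1],q[2],q[3],q[0]]).as_matrix()
    cy=np.degrees(np.arctan2(R[1,0],R[0,0]))
    if yaw is None: yaw=cy
    rv=np.degrees(Rn.from_matrix(R.T@Rdes(yaw)).as_rotvec())
    d=np.asarray(xyz)-s['eef_pos']
    print('t %.2f'%s['t'],'tcp',s['eef_pos'].round(4),'yaw %.2f'%cy,'| turn deg',rv.round(2),'| shift now',(R.T@d).round(4),'after turn',(Rdes(yaw).T@d).round(4),'| w %.4f F'%s['grip_width'],s['force'].round(2))
def pose():
    s=arm.read_state(); q=s['ee_rot']; return s['eef_pos'],Rn.from_quat([q[1],q[2],q[3],q[0]]).as_matrix()
def wcam_ray(f,u,v):
    F=foc(f); r=np.hypot(u-f['cx'],v-f['cy'])+1e-9; th=r/F
    return np.array([(u-f['cx'])/r*np.sin(th),(v-f['cy'])/r*np.sin(th),np.cos(th)])
def w_on_h(f,u,v,h):
    d=f['R'].T@wcam_ray(f,u,v); o=-f['R'].T@f['t']; return o+d*(h-o[2])/d[2]
def w2pxf(f,X):
    c=f['R']@np.asarray(X,float)+f['t']; th=np.arctan2(np.hypot(c[0],c[1]),c[2]); ph=np.arctan2(c[1],c[0]); F=foc(f)
    return f['cx']+F*th*np.cos(ph), f['cy']+F*th*np.sin(ph)
E
python3 - <<'E'
from h import *
go([.41,-.302,.25],10)
E
```

```text
t 0.15 tcp [ 0.1467 -0.6328  0.3031] yaw 13.06 | turn deg [-0.09  0.01  3.06] | shift now [ 0.3312 -0.2627  0.0535] after turn [ 0.3167 -0.2801  0.0531] | w 0.0852 F [ 0.33 -0.68  0.15]
```

Emit:
play_rows([
  [[0, 0, 0.3, 0.033, -0.027, 0.005, 0], [0, 0, 0.3, 0.033, -0.027, 0.005, 0], [0, 0, 0.3, 0.033, -0.027, 0.005, 0], [0, 0, 0.3, 0.033, -0.027, 0.005, 0], [0, 0, 0.3, 0.033, -0.027, 0.005, 0], [0, 0, 0.3, 0.033, -0.027, 0.005, 0], [0, 0, 0.3, 0.033, -0.027, 0.005, 0], [0, 0, 0.3, 0.033, -0.027, 0.005, 0], [0, 0, 0.3, 0.033, -0.027, 0.005, 0], [0, 0, 0.3, 0.033, -0.027, 0.005, 0]],
])

```text
t: 0.98
eef_pos: [0.408, -0.3099, 0.2552]
ee_rot: [0.0, 0.996, 0.087, -0.0]
force: [1.3, -0.8, -0.6]
grip_width: 0.0855
```

Run:
```python
from h import *
go([.41,-.302,.25],10)
f=grab_frame('wrist'); np.savez('w1.npz',**f); cv2.imwrite('pics/w1.png',f['img'])
go([.41,-.302,.25],10)
```

```text
t 0.98 tcp [ 0.408  -0.3099  0.2552] yaw 10.03 | turn deg [0.02 0.   0.03] | shift now [ 0.0034 -0.0074  0.0052] after turn [ 0.0034 -0.0074  0.0052] | w 0.0855 F [ 1.26 -0.8  -0.61]
t 1.03 tcp [ 0.4144 -0.3012  0.2545] yaw 10.74 | turn deg [-0.31 -0.27  0.74] | shift now [-0.0044 -0.      0.0045] after turn [-0.0044  0.      0.0045] | w 0.0854 F [ 4.31  5.81 -0.48]
```

View pics/w1.png

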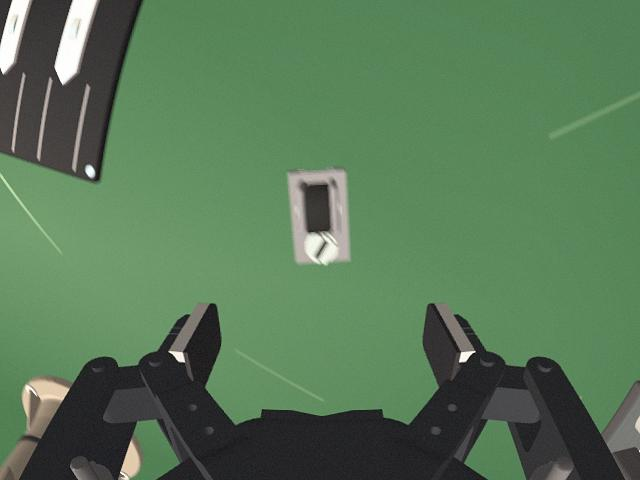

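Emit:
play_rows([
  [[0, 0, 0, -0.004, 0, 0.004, 0], [0, 0, 0, 0, 0, 0, 0], [0, 0, 0, 0, 0, 0, 0]],
])

```text
t: 1.28
eef_pos: [0.4021, -0.3133, 0.251]
ee_rot: [0.0, 0.996, 0.087, -0.001]
force: [-0.1, -0.8, 0.2]
grip_width: 0.0858
```

Run:
```python
from h import *
go([.41,-.302,.25],10)
f=grab_frame('wrist'); np.savez('w1.npz',**f); cv2.imwrite('pics/w1.png',cv2.resize(f['img'][150:290,240:400],None,fx=5,fy=5,interpolation=cv2.INTER_CUBIC)[:600])
cv2.imwrite('pics/w1l.png',cv2.resize(f['img'][0:210,0:160],None,fx=3.5,fy=2.8,interpolation=cv2.INTER_CUBIC)[:600])
go([.41,-.302,.25],10)
```

```text
t 1.28 tcp [ 0.4021 -0.3133  0.251 ] yaw 9.94 | turn deg [-0.    0.08 -0.06] | shift now [ 0.0098 -0.0098  0.001 ] after turn [ 0.0098 -0.0098  0.001 ] | w 0.0858 F [-0.09 -0.84  0.23]
t 1.33 tcp [ 0.4021 -0.3137  0.2513] yaw 9.89 | turn deg [ 0.01  0.05 -0.11] | shift now [ 0.0098 -0.0102  0.0012] after turn [ 0.0098 -0.0102  0.0013] | w 0.0853 F [-0.27 -0.17 -0.21]
```

View pics/w1.png

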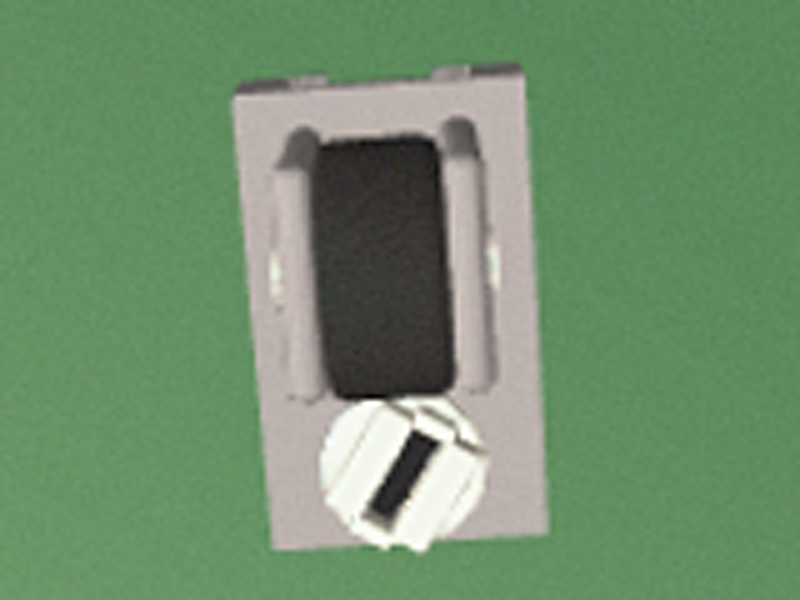

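```bash
cat >> h.py <<'E'
def foot(f,crop,off,sc,h=.019):
    Q=np.array([w_on_h(f,off[0]+u/sc,off[1]+v/sc,h) for u,v in crop])  # TL TR BR BL
    c=Q.mean(0); x=(Q[0]+Q[1]-Q[2]-Q[3])[:2]; y=(Q[0]+Q[3]-Q[1]-Q[2])[:2]
    yx=np.degrees(np.arctan2(x[1],x[0])); yy=np.degrees(np.arctan2(y[1],y[0]))-90
    print('len',np.linalg.norm(x)/2,'wid',np.linalg.norm(y)/2,'yaw',yx,yy)
    u=x/np.linalg.norm(x); g=c[:2]+.016*u
    print('foot c',c.round(4),'grip',g.round(4),'slot exp',(c[:2]-.024*u).round(4)); return g,yx
E
python3 - <<'E'
from h import *
f=dict(np.load('w1.npz'))
foot(f,[(235,97),(525,77),(548,533),(272,548)],(240,150),5)
print('slot',w_on_h(f,240+402/5,150+478/5,.0335))
print((f['R'].T@wcam_ray(f,320,240)), -f['R'].T@f['t'])
print('z at foot', f['z_map'][int(150+500/5),240+300//5])
u,v=240+300//5,250; r=wcam_ray(f,u,v); print(f['R'].T@(r/r[2]*f['z_map'][v,u]-f['t']))
E
```

```text
len 0.07930939328207265 wid 0.04784064077883333 yaw 13.48544644024932 13.529048915676512
foot c [ 0.4017 -0.3132  0.019 ] grip [ 0.4172 -0.3095] slot exp [ 0.3783 -0.3188]
slot [ 0.37940881 -0.31830732  0.0335    ]
[-0.31744452 -0.05215919 -0.94684127] [ 0.48032392 -0.3013494   0.32042191]
z at foot 0.32112205
[ 0.36729267 -0.30246433  0.01904208]
```

View pics/w1l.png

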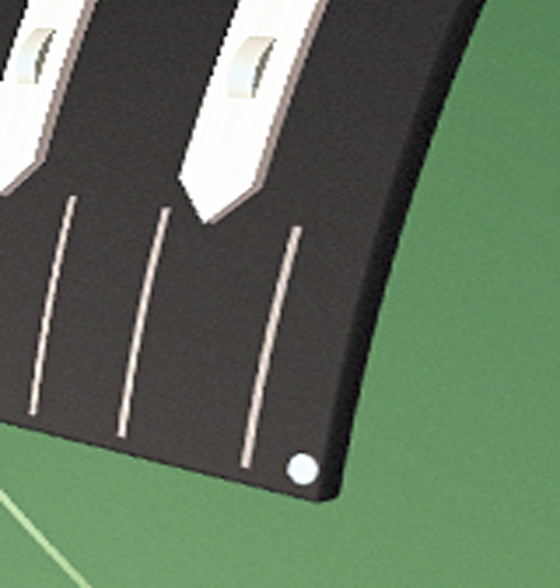

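Run:
```python
from h import *
go([.4172,-.3095,.097],13.5)
```

```text
t 1.33 tcp [ 0.4021 -0.3137  0.2513] yaw 9.89 | turn deg [ 0.01  0.05 -3.61] | shift now [ 0.0157 -0.0016  0.1542] after turn [ 0.0156 -0.0006  0.1543] | w 0.0853 F [-0.27 -0.17 -0.21]
```

Emit:
play_rows([
  [[0, 0, -1.2, 0.005, 0, 0.01, 0], [0, 0, -1.2, 0.005, 0, 0.02, 0], [0, 0, -1.2, 0.005, -0.001, 0.02, 0], [0, 0, 0, 0, 0, 0.02, 0], [0, 0, 0, 0, 0, 0.015, 0], [0, 0, 0, 0, 0, 0, 0], [0, 0, 0, 0, 0, 0, 0]],
], squeeze=40)

```text
t: 1.92
eef_pos: [0.4171, -0.3088, 0.1655]
ee_rot: [-0.001, 0.993, 0.118, -0.001]
force: [0.6, 0.4, -0.0]
grip_width: 0.0855
```

Run:
```python
from h import *
go([.4172,-.3095,.097],13.5)
f=grab_frame('wrist'); np.savez('w2.npz',**f); cv2.imwrite('pics/w2.png',f['img'])
go([.4172,-.3095,.097],13.5)
```

```text
t 1.92 tcp [ 0.4171 -0.3088  0.1655] yaw 13.60 | turn deg [-0.08  0.08  0.1 ] | shift now [-0.      0.0008  0.0685] after turn [-0.0001  0.0007  0.0685] | w 0.0855 F [ 0.61  0.42 -0.05]
t 1.97 tcp [ 0.4178 -0.3092  0.1665] yaw 13.61 | turn deg [ 0.02 -0.01  0.11] | shift now [-0.0007  0.0002  0.0695] after turn [-0.0007  0.0002  0.0695] | w 0.0857 F [0.04 0.05 1.03]
```

View pics/w2.png

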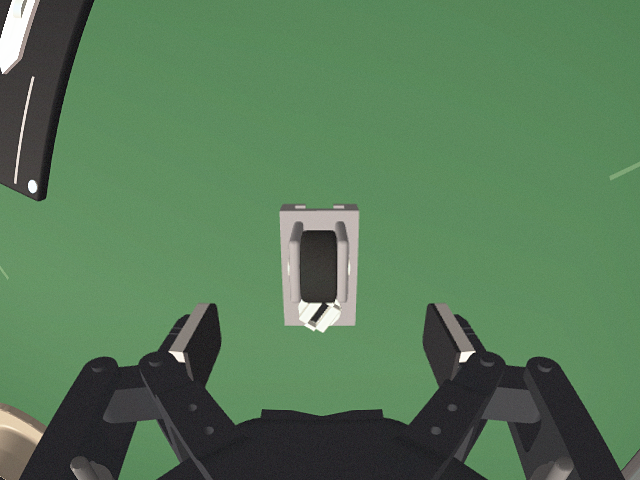

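Emit:
play_rows([
  [[0, 0, 0, 0, 0, 0.02, 0], [0, 0, 0, 0, 0, 0.02, 0], [0, 0, 0, 0, 0, 0.02, 0], [0, 0, 0, 0, 0, 0.009, 0], [0, 0, 0, 0, 0, 0, 0], [0, 0, 0, 0, 0, 0, 0], [0, 0, 0, 0, 0, 0, 0.5], [0, 0, 0, 0, 0, 0, 1], [0, 0, 0, 0, 0, 0, 1], [0, 0, 0, 0, 0, 0, 1]],
])

```text
t: 2.8
eef_pos: [0.4182, -0.3088, 0.0982]
ee_rot: [0.001, 0.993, 0.119, 0.001]
force: [0.1, 0.1, 0.5]
grip_width: 0.0387
```

Emit:
play_rows([
  [[0, 0, 0, 0, 0, 0, 1], [0, 0, 0, 0, 0, 0, 1], [0, 0, 0, 0, 0, 0, 1], [0, 0, 0, 0, 0, 0, 1]],
])

```text
t: 3.13
eef_pos: [0.4182, -0.3085, 0.0981]
ee_rot: [0.0, 0.993, 0.119, 0.0]
force: [-1.4, 1.4, 5.4]
grip_width: 0.0305
```

Run:
```python
from h import *
go([.4172,-.3095,.097],13.5)
f=grab_frame('wrist'); np.savez('w3.npz',**f); cv2.imwrite('pics/w3.png',f['img'])
```

```text
t 3.13 tcp [ 0.4182 -0.3085  0.0981] yaw 13.66 | turn deg [ 0.03 -0.04  0.16] | shift now [-0.0012  0.0008  0.0011] after turn [-0.0012  0.0008  0.0011] | w 0.0305 F [-1.38  1.41  5.44]
```

View pics/w3.png

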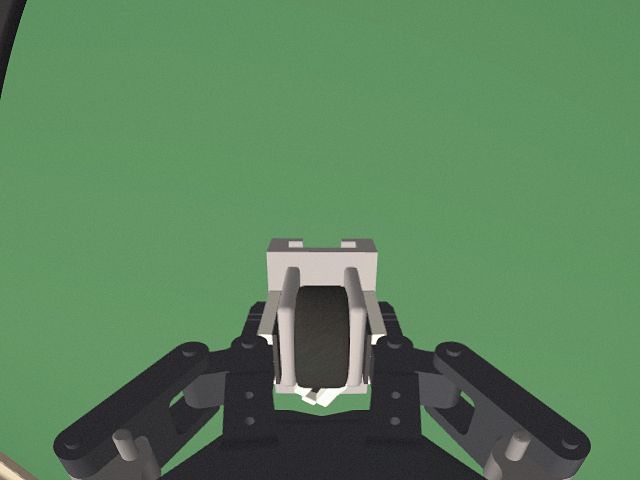

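Run:
```python
from h import *
f=dict(np.load('w1.npz'))
print('screw',w_on_h(f,303/3.5,468/2.8,.013),'nose',w_on_h(f,207/3.5,222/2.8,.0235))
c=np.array([.518,.047]);y=np.radians(-7.65);R=np.array([[np.cos(y),-np.sin(y)],[np.sin(y),np.cos(y)]])
for n,p in dict(screw=(-.088,-.1425),nose=(-.010,-.095),grip_start=(-.045,-.095),home=(.06,-.095)).items(): print(n,c+R@p)
go([.4590,-.0412,.17],-7.65)
```

```text
screw [ 0.41067373 -0.08620244  0.013     ] nose [ 0.49380973 -0.05114119  0.0235    ]
screw [ 0.41181343 -0.08251704]
nose [ 0.49544248 -0.04582326]
grip_start [ 0.46075398 -0.04116402]
home [ 0.56481946 -0.05514176]
t 3.18 tcp [ 0.4182 -0.3085  0.0981] yaw 13.66 | turn deg [ 2.000e-02 -4.000e-02  2.131e+01] | shift now [ 0.1028 -0.2501 -0.072 ] after turn [ 0.0049 -0.2703 -0.0719] | w 0.0306 F [-1.63  1.16  6.16]
```

Emit:
play_rows([
  [[0, 0, 0, 0, 0, -0.012, 1], [0, 0, 4.3, 0, 0, -0.015, 1], [0, 0, 4.3, 0, 0, -0.015, 1], [0, 0, 4.3, 0, 0, -0.015, 1], [0, 0, 4.3, 0, 0, -0.015, 1], [0, 0, 4.1, 0.001, -0.03, 0, 1], [0, 0, 0, 0.001, -0.036, 0, 1], [0, 0, 0, 0.001, -0.036, 0, 1], [0, 0, 0, 0.001, -0.036, 0, 1], [0, 0, 0, 0.001, -0.036, 0, 1]],
])

```text
t: 4.02
eef_pos: [0.4431, -0.1348, 0.1688]
ee_rot: [0.0, 0.998, -0.067, -0.001]
force: [1.5, 0.8, -4.0]
grip_width: 0.0306
```

Emit:
play_rows([
  [[0, 0, 0, 0, -0.036, 0, 1], [0, 0, 0, 0, -0.03, 0, 1], [0, 0, 0, 0, -0.02, 0, 1], [0, 0, 0, 0, -0.008, 0, 1], [0, 0, 0, 0, 0, 0, 1], [0, 0, 0, 0, 0, 0, 1], [0, 0, 0, 0, 0, 0, 1]],
])

```text
t: 4.6
eef_pos: [0.4558, -0.0452, 0.169]
ee_rot: [0.001, 0.998, -0.068, -0.0]
force: [0.3, -0.5, -3.1]
grip_width: 0.0307
```

Run:
```python
from h import *
go([.459,-.045,.17],-7.65)
f=grab_frame('wrist'); np.savez('w4.npz',**f); cv2.imwrite('pics/w4.png',f['img'])
```

```text
t 4.60 tcp [ 0.4558 -0.0452  0.169 ] yaw -7.80 | turn deg [ 0.07  0.04 -0.15] | shift now [ 0.0031 -0.0006 -0.001 ] after turn [ 0.0031 -0.0006 -0.001 ] | w 0.0307 F [ 0.26 -0.45 -3.14]
```

View pics/w4.png

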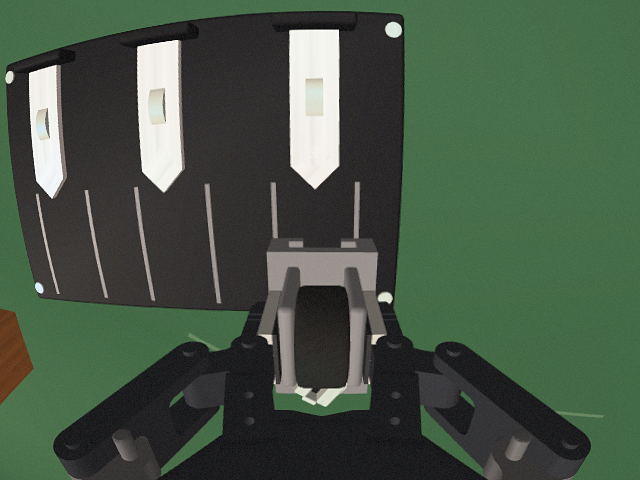

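Run:
```python
from h import *
f=dict(np.load('w4.npz'))
im=f['img']
a=cv2.resize(im[0:210,270:420],None,fx=2.6,fy=2.6,interpolation=cv2.INTER_CUBIC)
b=cv2.resize(im[0:210,0:150*1],None,fx=2.6,fy=2.6,interpolation=cv2.INTER_CUBIC)
cv2.imwrite('pics/w4c.png',np.hstack([b,a]))
```

```text
(no output)
```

View pics/w4c.png

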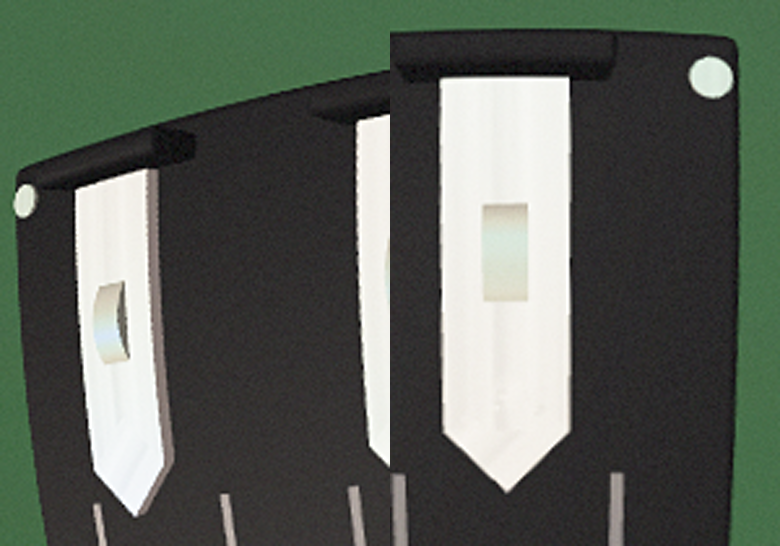

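Run:
```python
from h import *
from scipy.optimize import least_squares
f=dict(np.load('w4.npz'))
P=lambda u,v:(270+(u-390)/2.6,v/2.6)
pts=[((-.010,-.095),P(506,492)),((.004,-.109),P(571,432)),((.004,-.081),P(442,432)),((-.010,0),(164,192)),((-.010,.095),(52.7,198)),((.084,-.081),P(440,76)),((.084,-.109),P(570,76))]
W=np.array([w_on_h(f,*p,.0235)[:2] for _,p in pts]);L=np.array([q for q,_ in pts])
def res(p,idx=slice(None)):
    c,s=np.cos(p[2]),np.sin(p[2]); return ((L@np.array([[c,s],[-s,c]])+p[:2])-W)[idx].ravel()
for idx in (slice(None),[0,1,2,5,6],[0,1,2]):
    r=least_squares(res,[.517,.045,-.13],args=(idx,)); print(r.x[:2].round(4),np.degrees(r.x[2]).round(2));print((r.fun.reshape(-1,2)*1e3).round(1).tolist())
r=least_squares(res,[.517,.045,-.13]); np.save('plate.npy',r.x)
```

```text
[0.5166 0.0438] -7.68
[[0.0, -0.4], [0.4, 0.1], [0.2, -0.7], [-0.2, 0.3], [-0.0, 1.3], [-0.4, -0.4], [-0.1, -0.1]]
[0.5167 0.0442] -7.73
[[-0.0, -0.1], [0.4, 0.4], [0.1, -0.3], [-0.4, -0.1], [-0.1, 0.1]]
[0.5171 0.0441] -8.08
[[-0.2, -0.0], [0.1, 0.4], [0.1, -0.4]]
```

```bash
python3 - <<'E'
from h import *
f=dict(np.load('w4.npz'))
im=f['img']
cv2.imwrite('pics/w4d.png',cv2.resize(im[225:415,220:420],None,fx=4,fy=3,interpolation=cv2.INTER_CUBIC))
p=np.array([.5167,.0440,np.radians(-7.7)])
np.save('plate.npy',p)
E
cat >> h.py <<'E'
def pl(x,y):
    p=np.load('plate.npy');c,s=np.cos(p[2]),np.sin(p[2]); return np.array([p[0]+c*x-s*y,p[1]+s*x+c*y])
def plinv(P):
    p=np.load('plate.npy');c,s=np.cos(p[2]),np.sin(p[2]); d=np.asarray(P)[:2]-p[:2]; return np.array([c*d[0]+s*d[1],-s*d[0]+c*d[1]])
E
```

```text
(no output)
```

View pics/w4d.png

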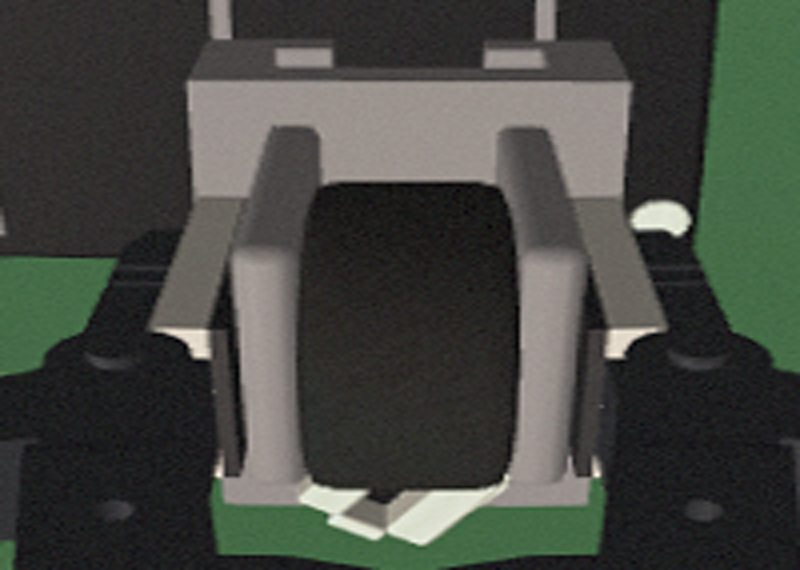

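Run:
```python
from h import *
f=dict(np.load('w4.npz')); 
s=arm.read_state(); t,R=pose(); h=t[2]-.0981+.019
for h_ in (h,h+.002):
  Q=[R.T@(w_on_h(f,u,v,h_)-t) for u,v in [(267.25,252.3),(377.5,252.3),(367.5,392.3),(275.5,392.3)]]
  print(np.array(Q).round(4).tolist())
a=pl(-.045,-.095); print(a,'tcp in plate',plinv(t)); 
go([*pl(-.044,-.095),.1125],-7.7)
```

```text
[[0.0237, -0.0214, 0.0791], [0.0237, 0.026, 0.0791], [-0.0556, 0.0261, 0.0792], [-0.0555, -0.0223, 0.0791]]
[[0.0245, -0.0211, 0.0771], [0.0244, 0.0256, 0.0771], [-0.0538, 0.0258, 0.0772], [-0.0537, -0.022, 0.0771]]
[ 0.45937707 -0.04411403] tcp in plate [-0.04831981 -0.09661558]
t 4.65 tcp [ 0.4559 -0.0453  0.1691] yaw -7.83 | turn deg [ 0.06  0.03 -0.13] | shift now [ 0.0044 -0.0017  0.0566] after turn [ 0.0043 -0.0016  0.0566] | w 0.0303 F [ 0.02 -0.83 -2.4 ]
```

Emit:
play_rows([
  [[0, 0, 0, 0.0015, -0.001, 0.01, 1], [0, 0, 0, 0.0015, -0.0015, 0.02, 1], [0, 0, 0, 0, 0, 0.015, 1], [0, 0, 0, 0, 0, 0.008, 1], [0, 0, 0, 0, 0, 0.003, 1], [0, 0, 0, 0, 0, 0, 1], [0, 0, 0, 0, 0, 0, 1]],
])

```text
t: 5.23
eef_pos: [0.46, -0.0415, 0.1136]
ee_rot: [0.0, 0.998, -0.067, 0.0]
force: [0.3, -0.3, -2.7]
grip_width: 0.0307
```

Run:
```python
from h import *
go([*pl(-.044,-.095),.1115],-7.7)
f=grab_frame('wrist'); np.savez('w5.npz',**f); 
im=f['img']; cv2.imwrite('pics/w5.png',cv2.resize(im[60:300,220:420],None,fx=4,fy=2.5,interpolation=cv2.INTER_CUBIC))
```

```text
t 5.23 tcp [ 0.46   -0.0415  0.1136] yaw -7.68 | turn deg [ 0.   -0.04  0.02] | shift now [0.0008 0.0027 0.0021] after turn [0.0008 0.0027 0.0021] | w 0.0307 F [ 0.35 -0.28 -2.66]
```

View pics/w5.png

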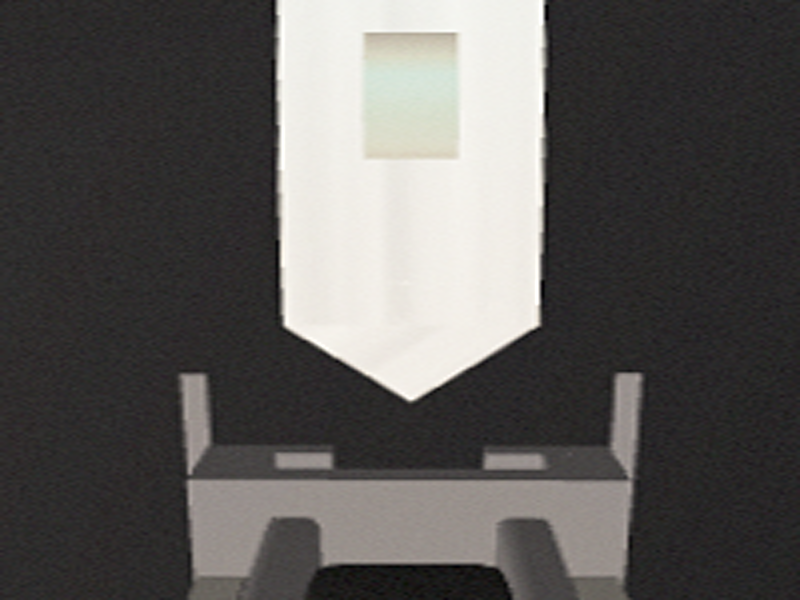

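Emit:
play_rows([
  [[0, 0, 0, 0, 0, 0.0015, 1], [0, 0, 0, 0, 0, 0.0014, 1], [0, 0, 0, 0, 0, 0, 1], [0, 0, 0, 0.005, 0, 0, 1], [0, 0, 0, 0.005, 0, 0, 1], [0, 0, 0, 0.005, 0, 0, 1], [0, 0, 0, 0.005, 0, 0, 1], [0, 0, 0, 0.005, 0, 0, 1], [0, 0, 0, 0.005, 0, 0, 1], [0, 0, 0, 0, 0, 0, 1]],
])

```text
t: 6.12
eef_pos: [0.4909, -0.0453, 0.1106]
ee_rot: [-0.0, 0.998, -0.067, 0.001]
force: [-0.1, -0.2, -2.4]
grip_width: 0.0307
```

Run:
```python
from h import *
go([*pl(.06,-.0923),.1105],-7.7)
f=grab_frame('wrist'); np.savez('w6.npz',**f); 
im=f['img']; cv2.imwrite('pics/w6.png',cv2.resize(im[60:300,220:420],None,fx=4,fy=2.5,interpolation=cv2.INTER_CUBIC))
```

```text
t 6.12 tcp [ 0.4909 -0.0453  0.1106] yaw -7.65 | turn deg [-0.02 -0.1   0.05] | shift now [0.0736 0.0004 0.0002] after turn [0.0736 0.0004 0.0001] | w 0.0307 F [-0.13 -0.23 -2.42]
```

View pics/w6.png

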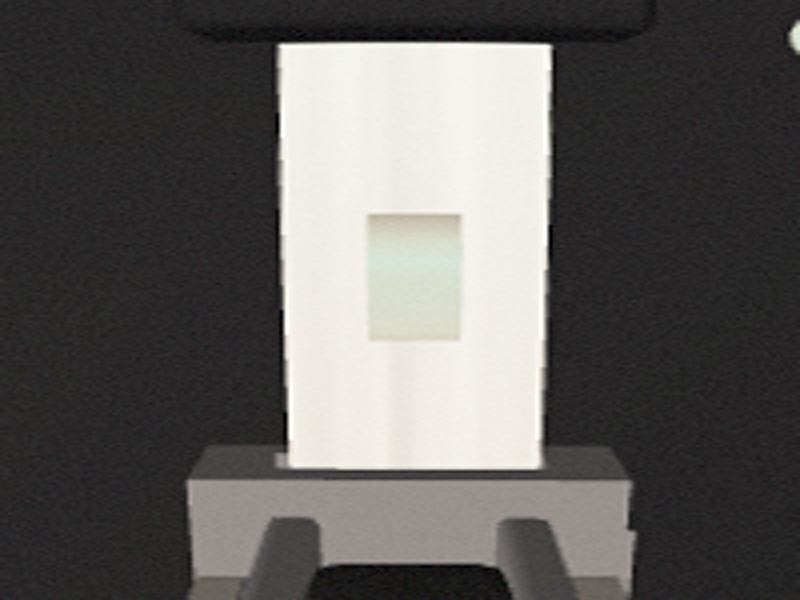

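Emit:
play_rows([
  [[0, 0, 0, 0.006, 0.0005, 0, 1], [0, 0, 0, 0.006, 0, 0, 1], [0, 0, 0, 0.006, 0, 0, 1], [0, 0, 0, 0.006, 0, 0, 1], [0, 0, 0, 0.006, 0, 0, 1], [0, 0, 0, 0.006, 0, 0, 1], [0, 0, 0, 0.006, 0, 0, 1], [0, 0, 0, 0.006, 0, 0, 1]],
])

```text
t: 6.83
eef_pos: [0.538, -0.0521, 0.111]
ee_rot: [0.0, 0.998, -0.067, 0.001]
force: [-2.3, -0.0, 2.1]
grip_width: 0.0303
```

Run:
```python
from h import *
go([*pl(.06,-.0923),.1105],-7.7)
f=grab_frame('wrist'); np.savez('w6.npz',**f); 
im=f['img']; cv2.imwrite('pics/w7.png',cv2.resize(im[60:300,220:420],None,fx=4,fy=2.5,interpolation=cv2.INTER_CUBIC))
go([*pl(.06,-.0923),.1105],-7.7)
```

```text
t 6.83 tcp [ 0.538  -0.0521  0.111 ] yaw -7.64 | turn deg [ 0.   -0.07  0.06] | shift now [ 0.0261 -0.0001  0.0005] after turn [ 0.0261 -0.0001  0.0005] | w 0.0303 F [-2.3  -0.    2.09]
t 6.88 tcp [ 0.5395 -0.0523  0.1112] yaw -7.65 | turn deg [-0.02 -0.22  0.05] | shift now [ 0.0245 -0.      0.0008] after turn [ 0.0245 -0.      0.0007] | w 0.0304 F [-0.1   0.41  1.97]
```

View pics/w7.png

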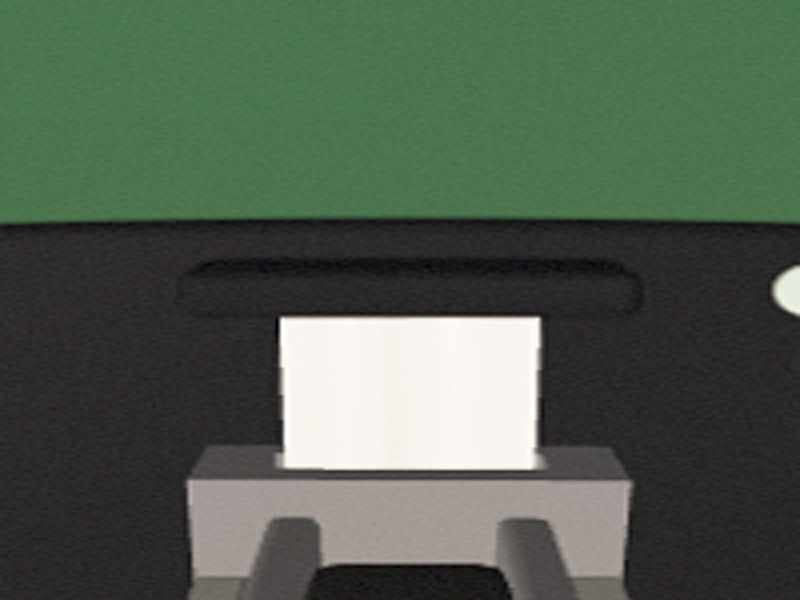

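Emit:
play_rows([
  [[0, 0, 0, 0.005, 0, 0, 1], [0, 0, 0, 0.005, 0, 0, 1], [0, 0, 0, 0.005, 0, 0, 1], [0, 0, 0, 0.004, 0, 0, 1], [0, 0, 0, 0.003, 0, 0, 1], [0, 0, 0, 0, 0, 0, 1], [0, 0, 0, 0, 0, 0, 1]],
])

```text
t: 7.47
eef_pos: [0.5607, -0.0552, 0.111]
ee_rot: [-0.0, 0.998, -0.067, 0.002]
force: [2.7, -1.0, 1.1]
grip_width: 0.0304
```

Run:
```python
from h import *
go([*pl(.06,-.0923),.1105],-7.7)
f=grab_frame('wrist'); np.savez('w6.npz',**f); 
im=f['img']; cv2.imwrite('pics/w8.png',cv2.resize(im[160:300,220:420],None,fx=4,fy=4,interpolation=cv2.INTER_CUBIC))
```

```text
t 7.47 tcp [ 0.5607 -0.0552  0.111 ] yaw -7.65 | turn deg [-0.03 -0.28  0.05] | shift now [ 0.0031 -0.0001  0.0005] after turn [ 0.0031 -0.0001  0.0005] | w 0.0304 F [ 2.67 -0.96  1.08]
```

View pics/w8.png

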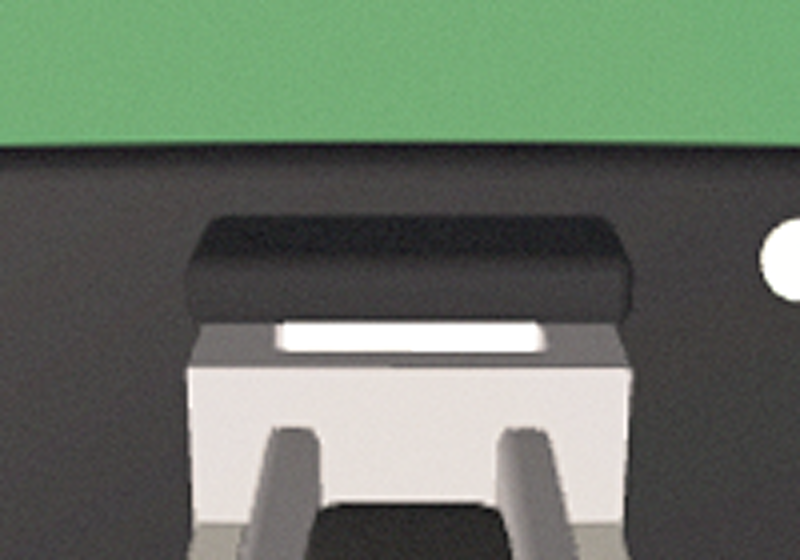

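Emit:
play_rows([
  [[0, 0, 0, 0.0015, 0, 0, 1], [0, 0, 0, 0, 0, 0, 1], [0, 0, 0, 0, 0, 0, 1]],
])

```text
t: 7.77
eef_pos: [0.5608, -0.0551, 0.1108]
ee_rot: [-0.0, 0.998, -0.067, 0.001]
force: [2.8, -0.4, 2.5]
grip_width: 0.0305
```

Emit:
play_rows([
  [[0, 0, 0, 0.0015, 0, 0, 1], [0, 0, 0, 0, 0, 0, 1], [0, 0, 0, 0, 0, 0, 1]],
])

```text
t: 8.02
eef_pos: [0.5613, -0.0553, 0.1104]
ee_rot: [0.0, 0.998, -0.067, -0.0]
force: [1.2, -0.7, 2.1]
grip_width: 0.0303
```

Emit:
play_rows([
  [[0, 0, 0, 0.0015, 0, 0, 1], [0, 0, 0, 0, 0, 0, 1], [0, 0, 0, 0, 0, 0, 1]],
])

```text
t: 8.27
eef_pos: [0.5629, -0.0556, 0.1102]
ee_rot: [0.0, 0.998, -0.067, -0.0]
force: [1.1, -0.2, 0.6]
grip_width: 0.0304
```

Emit:
play_rows([
  [[0, 0, 0, 0.001, 0, 0, 1], [0, 0, 0, 0, 0, 0, 1], [0, 0, 0, 0, 0, 0, 1]],
])

```text
t: 8.52
eef_pos: [0.5634, -0.0557, 0.1102]
ee_rot: [0.0, 0.998, -0.067, -0.001]
force: [-0.4, 0.2, 1.8]
grip_width: 0.0308
```

Run:
```python
from h import *
go([*pl(.06,-.0923),.1105],-7.7)
f=grab_frame('wrist'); np.savez('w6.npz',**f); 
im=f['img']; cv2.imwrite('pics/w9.png',cv2.resize(im[160:300,220:420],None,fx=4,fy=4,interpolation=cv2.INTER_CUBIC))
```

```text
t 8.52 tcp [ 0.5634 -0.0557  0.1102] yaw -7.64 | turn deg [0.02 0.09 0.06] | shift now [ 0.0003 -0.0002 -0.0004] after turn [ 0.0003 -0.0002 -0.0003] | w 0.0308 F [-0.4   0.22  1.77]
```

View pics/w9.png

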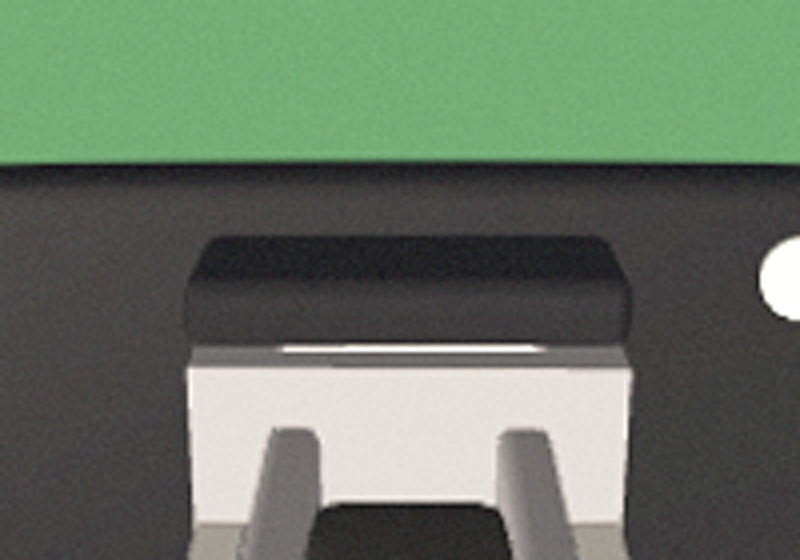

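Emit:
play_rows([
  [[0, 0, 0, 0, 0, 0, 0], [0, 0, 0, 0, 0, 0, 0], [0, 0, 0, 0, 0, 0, 0], [0, 0, 0, 0, 0, 0, 0], [0, 0, 0, 0, 0, 0, 0], [0, 0, 0, 0, 0, -0.01, 0], [0, 0, 0, 0, 0, -0.025, 0], [0, 0, 0, 0, 0, -0.035, 0], [0, 0, 0, 0, 0, -0.035, 0], [0, 0, 0, -0.01, 0, -0.035, 0]],
])

```text
t: 9.4
eef_pos: [0.5552, -0.0544, 0.2529]
ee_rot: [-0.0, 0.998, -0.067, 0.001]
force: [1.6, 0.5, 0.2]
grip_width: 0.0855
```

Emit:
play_rows([
  [[0, 0, 0, -0.02, 0, -0.01, 0], [0, 0, 0, 0, 0, 0, 0], [0, 0, 0, 0, 0, 0, 0]],
])

```text
t: 9.65
eef_pos: [0.5343, -0.0517, 0.2617]
ee_rot: [0.0, 0.998, -0.067, 0.001]
force: [0.3, 0.3, -0.6]
grip_width: 0.0852
```

Run:
```python
from h import *
print(pl(.06,-.095)); 
p=np.load('plate.npy'); p[:2]+=np.array([.5634,-.0557])-pl(.06,-.095); np.save('plate.npy',p); print(p)
go([.5,.2,.26],-7.7)
f=grab_frame('wrist'); np.savez('w10.npz',**f); 
im=f['img']; cv2.imwrite('pics/w10.png',im)
f=grab_frame('scene'); cv2.imwrite('pics/s1.png',f['img'])
```

```text
[ 0.5634303  -0.05818258]
[ 0.5166697   0.04648258 -0.13439035]
t 9.65 tcp [ 0.5343 -0.0517  0.2617] yaw -7.64 | turn deg [ 0.02 -0.14  0.06] | shift now [-0.0674 -0.2449  0.0014] after turn [-0.0677 -0.2449  0.0017] | w 0.0852 F [ 0.29  0.34 -0.64]
```

View pics/w10.png

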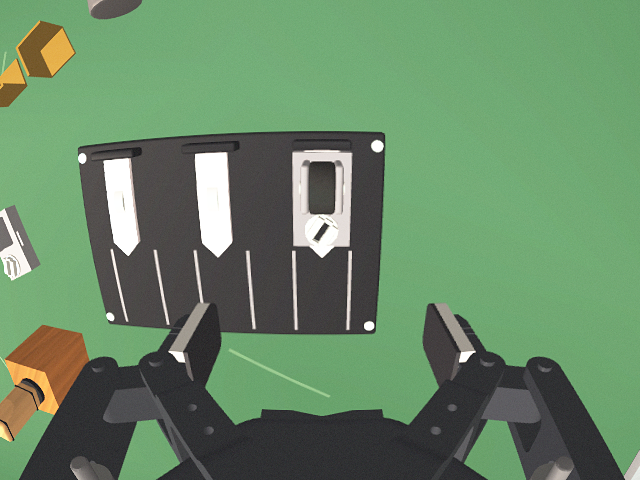

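View pics/s1.png

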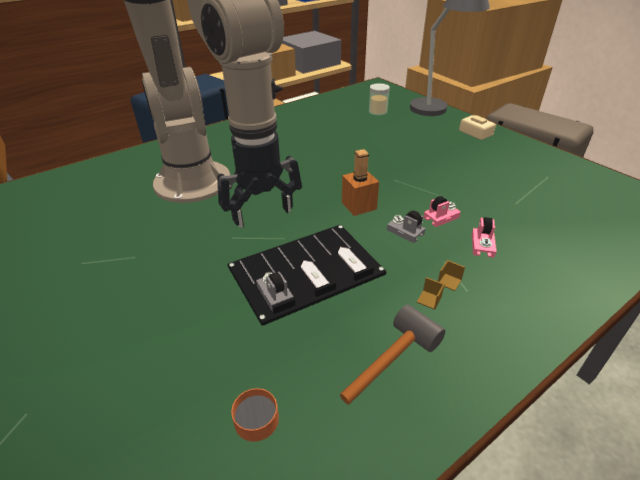

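Run:
```python
from h import *
go([.55,.32,.255],8)
```

```text
t 9.75 tcp [ 0.5342 -0.0518  0.2597] yaw -7.65 | turn deg [ 1.000e-02  6.000e-02 -1.565e+01] | shift now [-0.0338 -0.3706  0.0046] after turn [ 0.0674 -0.366   0.0047] | w 0.0852 F [-0.23  0.07 -0.95]
```

Emit:
play_rows([
  [[0, 0, -4, 0, 0, 0, 0], [0, 0, -4, 0, -0.02, 0, 0], [0, 0, -4, 0.005, -0.035, 0, 0], [0, 0, -3.7, 0.007, -0.04, 0, 0], [0, 0, 0, 0.009, -0.04, 0, 0], [0, 0, 0, 0.009, -0.04, 0, 0], [0, 0, 0, 0.009, -0.04, 0, 0], [0, 0, 0, 0.009, -0.04, 0, 0], [0, 0, 0, 0.009, -0.04, 0, 0], [0, 0, 0, 0.01, -0.04, 0, 0]],
])

```text
t: 10.58
eef_pos: [0.5651, 0.2909, 0.2584]
ee_rot: [0.0, 0.998, 0.07, -0.001]
force: [0.2, -0.4, -0.3]
grip_width: 0.0853
```

Emit:
play_rows([
  [[0, 0, 0, 0, -0.025, 0, 0], [0, 0, 0, 0, -0.01, 0, 0], [0, 0, 0, 0, 0, 0, 0], [0, 0, 0, 0, 0, 0, 0]],
])

```text
t: 10.92
eef_pos: [0.5604, 0.3227, 0.2588]
ee_rot: [0.001, 0.998, 0.07, -0.001]
force: [0.2, -1.2, 0.1]
grip_width: 0.0854
```

Run:
```python
from h import *
go([.55,.32,.255],8)
f=grab_frame('wrist'); np.savez('w11.npz',**f); 
im=f['img']; cv2.imwrite('pics/w11.png',im)
```

```text
t 10.92 tcp [0.5604 0.3227 0.2588] yaw 8.06 | turn deg [0.12 0.13 0.06] | shift now [-0.0107  0.0012  0.0039] after turn [-0.0107  0.0012  0.0038] | w 0.0854 F [ 0.24 -1.18  0.13]
```

View pics/w11.png

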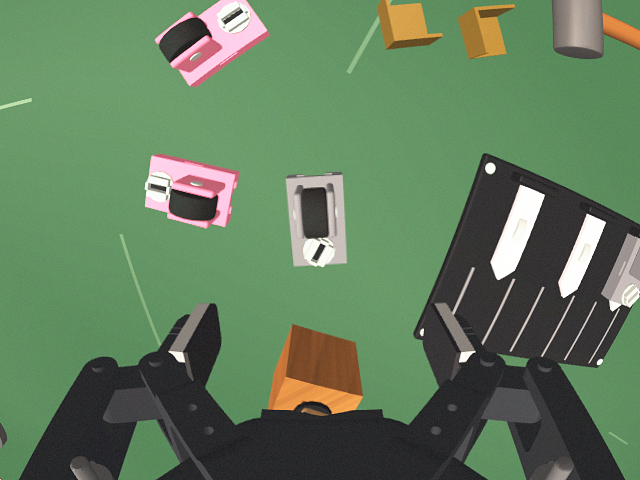

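Run:
```python
from h import *
f=dict(np.load('w11.npz'))
cv2.imwrite('pics/w11c.png',cv2.resize(f['img'][160:280,240:400],None,fx=5,fy=5,interpolation=cv2.INTER_CUBIC))
```

```text
(no output)
```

View pics/w11c.png

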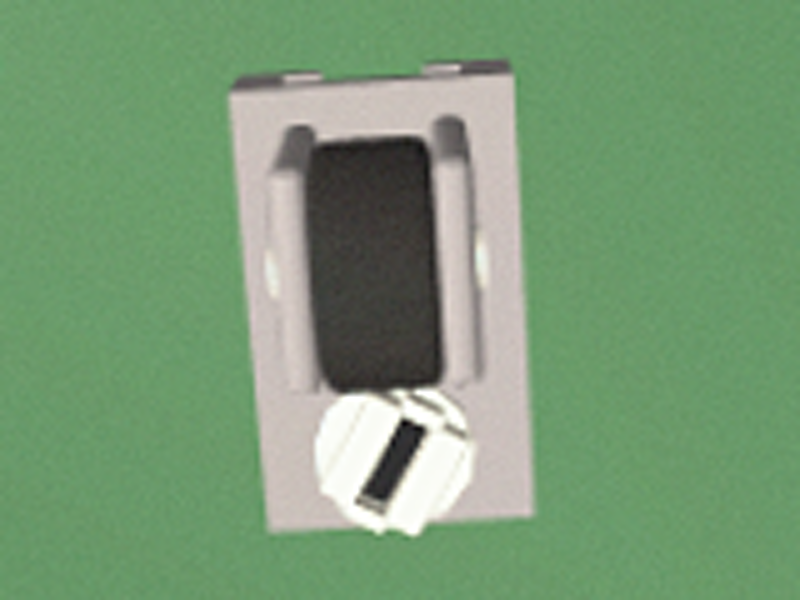

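Run:
```python
from h import *
f=dict(np.load('w11.npz'))
g,y=foot(f,[(231,93),(512,74),(535,514),(269,530)],(240,160),5)
a=np.radians(y); g2=g+.002*np.array([-np.sin(a),np.cos(a)]); print(g2,y)
go([*g2,.098],y)
```

```text
len 0.07958109681345257 wid 0.04771287112253891 yaw 11.68610213069647 11.76482518160823
foot c [0.5507 0.3224 0.019 ] grip [0.5664 0.3256] slot exp [0.5272 0.3175]
[0.56598686 0.32759414] 11.68610213069647
t 10.97 tcp [0.561  0.3213 0.2591] yaw 7.93 | turn deg [ 0.15  0.1  -3.76] | shift now [ 0.0061 -0.006   0.1611] after turn [ 0.0061 -0.0052  0.1611] | w 0.0856 F [ 0.62 -0.48 -0.37]
```

Emit:
play_rows([
  [[0, 0, -1.9, 0.003, -0.003, 0.01, 0], [0, 0, -1.9, 0.003, -0.003, 0.02, 0], [0, 0, 0, 0, 0, 0.025, 0], [0, 0, 0, 0, 0, 0.025, 0], [0, 0, 0, 0, 0, 0.015, 0], [0, 0, 0, 0, 0, 0.005, 0], [0, 0, 0, 0, 0, 0, 0], [0, 0, 0, 0, 0, 0, 0]],
])

```text
t: 11.63
eef_pos: [0.5661, 0.3297, 0.1608]
ee_rot: [0.0, 0.995, 0.103, 0.0]
force: [0.4, -0.7, 0.8]
grip_width: 0.0853
```

Run:
```python
from h import *
go([.566,.3276,.098],11.7)
f=grab_frame('wrist'); np.savez('w12.npz',**f); 
im=f['img']; cv2.imwrite('pics/w12.png',im)
```

```text
t 11.63 tcp [0.5661 0.3297 0.1608] yaw 11.79 | turn deg [ 0.01 -0.04  0.09] | shift now [-0.0006  0.002   0.0628] after turn [-0.0005  0.002   0.0628] | w 0.0853 F [ 0.37 -0.69  0.82]
```

View pics/w12.png

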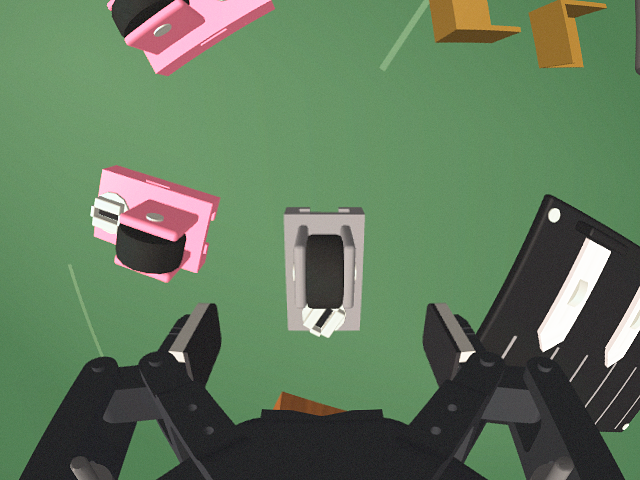

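Emit:
play_rows([
  [[0, 0, 0, 0, 0.0015, 0.01, 0], [0, 0, 0, 0, 0, 0.02, 0], [0, 0, 0, 0, 0, 0.02, 0], [0, 0, 0, 0, 0, 0.012, 0], [0, 0, 0, 0, 0, 0.001, 0], [0, 0, 0, 0, 0, 0, 0], [0, 0, 0, 0, 0, 0, 0.6], [0, 0, 0, 0, 0, 0, 1], [0, 0, 0, 0, 0, 0, 1], [0, 0, 0, 0, 0, 0, 1]],
])

```text
t: 12.52
eef_pos: [0.566, 0.3294, 0.0984]
ee_rot: [-0.0, 0.995, 0.103, 0.001]
force: [-0.3, -0.1, 0.3]
grip_width: 0.0387
```

Emit:
play_rows([
  [[0, 0, 0, 0, 0, 0, 1], [0, 0, 0, 0, 0, 0, 1], [0, 0, 0, 0, 0, 0, 1], [0, 0, 0, 0, 0, 0, 1]],
])

```text
t: 12.85
eef_pos: [0.5661, 0.3294, 0.0983]
ee_rot: [-0.0, 0.995, 0.103, 0.001]
force: [-0.3, -0.6, 4.7]
grip_width: 0.0305
```

Run:
```python
from h import *
print(pl(-.044,.095),pl(.06,.095))
go([*pl(-.044,.095),.17],-7.65)
```

```text
[0.48579512 0.14652137] [0.58885738 0.13258681]
t 12.85 tcp [0.5661 0.3294 0.0983] yaw 11.85 | turn deg [-0.03 -0.08 19.5 ] | shift now [-0.1161  0.1624 -0.0719] after turn [-0.0553  0.1919 -0.0717] | w 0.0305 F [-0.28 -0.6   4.73]
```

Emit:
play_rows([
  [[0, 0, 0, 0, 0, -0.012, 1], [0, 0, 0, 0, 0, -0.02, 1], [0, 0, 3.9, 0, 0, -0.02, 1], [0, 0, 3.9, 0, 0.01, -0.02, 1], [0, 0, 3.9, 0, 0.02, 0, 1], [0, 0, 3.9, -0.005, 0.03, 0, 1], [0, 0, 3.9, -0.01, 0.035, 0, 1], [0, 0, 0, -0.011, 0.03, 0, 1], [0, 0, 0, -0.011, 0.03, 0, 1], [0, 0, 0, -0.011, 0.02, 0, 1]],
])

```text
t: 13.68
eef_pos: [0.5061, 0.1562, 0.1688]
ee_rot: [0.001, 0.998, -0.068, -0.001]
force: [-0.0, -0.6, -2.4]
grip_width: 0.0303
```

Run:
```python
from h import *
go([*pl(-.044,.095),.17],-7.65)
```

```text
t 13.68 tcp [0.5061 0.1562 0.1688] yaw -7.81 | turn deg [ 0.18  0.12 -0.16] | shift now [-0.0188  0.0124 -0.0011] after turn [-0.0188  0.0123 -0.0012] | w 0.0303 F [-0.03 -0.61 -2.41]
```

Emit:
play_rows([
  [[0, 0, 0, -0.012, 0.004, 0.01, 1], [0, 0, 0, -0.006, 0.003, 0.02, 1], [0, 0, 0, 0, 0, 0.015, 1], [0, 0, 0, 0, 0, 0.006, 1], [0, 0, 0, 0, 0, 0, 1], [0, 0, 0, 0, 0, 0, 1]],
])

```text
t: 14.18
eef_pos: [0.4892, 0.1558, 0.1186]
ee_rot: [-0.0, 0.998, -0.067, -0.0]
force: [0.1, -1.0, -2.5]
grip_width: 0.0303
```

Run:
```python
from h import *
go([*pl(-.044,.095),.1115],-7.7)
f=grab_frame('wrist'); np.savez('w5.npz',**f); 
im=f['img']; cv2.imwrite('pics/w13.png',cv2.resize(im[60:300,220:420],None,fx=4,fy=2.5,interpolation=cv2.INTER_CUBIC))
```

```text
t 14.18 tcp [0.4892 0.1558 0.1186] yaw -7.63 | turn deg [-0.01  0.01  0.07] | shift now [-0.0021  0.0097  0.0071] after turn [-0.0021  0.0097  0.0071] | w 0.0303 F [ 0.15 -1.01 -2.48]
```

View pics/w13.png

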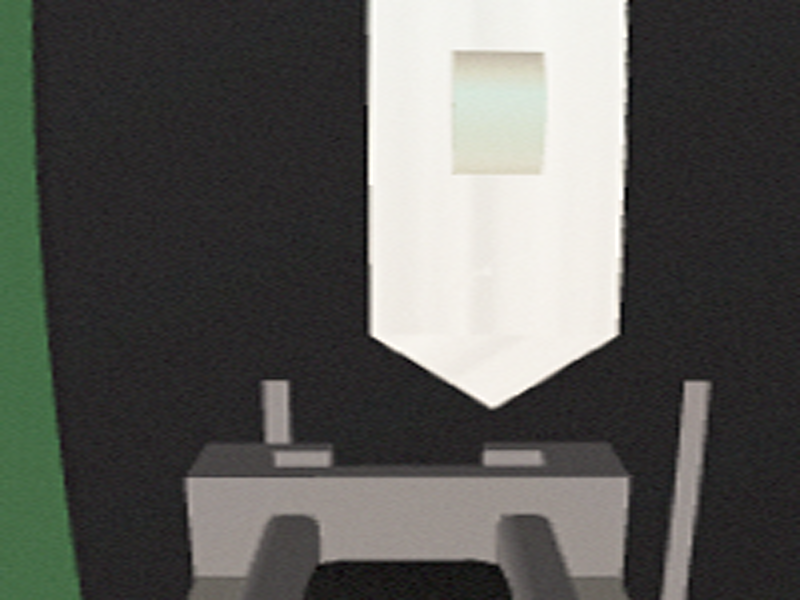

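Emit:
play_rows([
  [[0, 0, 0, 0, 0.005, 0, 1], [0, 0, 0, 0, 0.0042, 0, 1], [0, 0, 0, 0, 0, 0.003, 1], [0, 0, 0, 0, 0, 0.002, 1], [0, 0, 0, 0, 0, 0, 1], [0, 0, 0, 0, 0, 0, 1]],
])

```text
t: 14.73
eef_pos: [0.4877, 0.1465, 0.1133]
ee_rot: [0.0, 0.998, -0.067, -0.0]
force: [0.6, -0.2, -2.2]
grip_width: 0.0305
```

Run:
```python
from h import *
go([*pl(-.044,.095),.1105],-7.7)
f=grab_frame('wrist'); np.savez('w5.npz',**f); 
im=f['img']; cv2.imwrite('pics/w14.png',cv2.resize(im[60:300,220:420],None,fx=4,fy=2.5,interpolation=cv2.INTER_CUBIC))
```

```text
t 14.73 tcp [0.4877 0.1465 0.1133] yaw -7.64 | turn deg [0.01 0.01 0.06] | shift now [-0.0019  0.0002  0.0028] after turn [-0.0019  0.0002  0.0028] | w 0.0305 F [ 0.64 -0.24 -2.19]
```

View pics/w14.png

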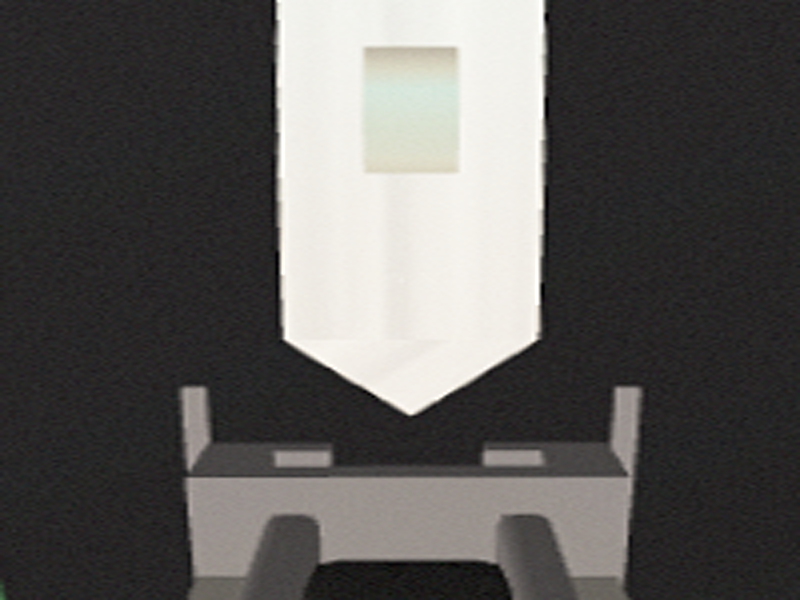

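Centred again (nose at u=411, castor at 410). Lower and slide in.

Emit:
play_rows([
  [[0, 0, 0, 0, 0, 0.0015, 1], [0, 0, 0, 0, 0, 0.001, 1], [0, 0, 0, 0, 0, 0, 1], [0, 0, 0, 0.005, 0, 0, 1], [0, 0, 0, 0.005, 0, 0, 1], [0, 0, 0, 0.005, 0, 0, 1], [0, 0, 0, 0.005, 0, 0, 1], [0, 0, 0, 0.006, 0, 0, 1], [0, 0, 0, 0.006, 0, 0, 1], [0, 0, 0, 0.006, 0, 0, 1]],
])

```text
t: 15.62
eef_pos: [0.5263, 0.1412, 0.1109]
ee_rot: [0.0, 0.998, -0.067, 0.0]
force: [0.2, 0.9, -2.4]
grip_width: 0.0304
```

Run:
```python
from h import *
go([*pl(.06,.095),.1105],-7.7)
```

```text
t 15.62 tcp [0.5263 0.1412 0.1109] yaw -7.66 | turn deg [ 0.   -0.01  0.04] | shift now [0.0632 0.0002 0.0004] after turn [0.0632 0.0001 0.0004] | w 0.0304 F [ 0.2   0.95 -2.4 ]
```

Emit:
play_rows([
  [[0, 0, 0, 0.006, 0, 0, 1], [0, 0, 0, 0.006, 0, 0, 1], [0, 0, 0, 0.006, 0, 0, 1], [0, 0, 0, 0.006, 0, 0, 1], [0, 0, 0, 0.006, 0, 0, 1], [0, 0, 0, 0.006, 0, 0, 1], [0, 0, 0, 0.006, 0, 0, 1], [0, 0, 0, 0.006, 0, 0, 1], [0, 0, 0, 0.006, 0, 0, 1], [0, 0, 0, 0, 0, 0, 1]],
])

```text
t: 16.45
eef_pos: [0.5819, 0.1336, 0.1116]
ee_rot: [-0.0, 0.998, -0.067, 0.002]
force: [2.7, -1.8, 2.4]
grip_width: 0.0308
```

Run:
```python
from h import *
go([*pl(.06,.095),.1105],-7.7)
```

```text
t 16.45 tcp [0.5819 0.1336 0.1116] yaw -7.69 | turn deg [-0.06 -0.28  0.01] | shift now [0.007  0.0001 0.0011] after turn [0.007  0.0001 0.0011] | w 0.0308 F [ 2.72 -1.75  2.38]
```

Emit:
play_rows([
  [[0, 0, 0, 0.003, 0, 0, 1], [0, 0, 0, 0.002, 0, 0, 1], [0, 0, 0, 0, 0, 0, 1], [0, 0, 0, 0, 0, 0, 1]],
])

```text
t: 16.78
eef_pos: [0.5848, 0.1334, 0.1112]
ee_rot: [-0.0, 0.998, -0.067, 0.001]
force: [1.6, 0.2, 1.6]
grip_width: 0.0306
```

Run:
```python
from h import *
go([*pl(.06,.095),.1105],-7.7)
f=grab_frame('wrist'); np.savez('w6.npz',**f); 
im=f['img']; cv2.imwrite('pics/w15.png',cv2.resize(im[160:300,220:420],None,fx=4,fy=4,interpolation=cv2.INTER_CUBIC))
```

```text
t 16.78 tcp [0.5848 0.1334 0.1112] yaw -7.64 | turn deg [-0.02 -0.12  0.06] | shift now [0.0041 0.0003 0.0008] after turn [0.0041 0.0003 0.0007] | w 0.0306 F [1.57 0.21 1.63]
```

View pics/w15.png

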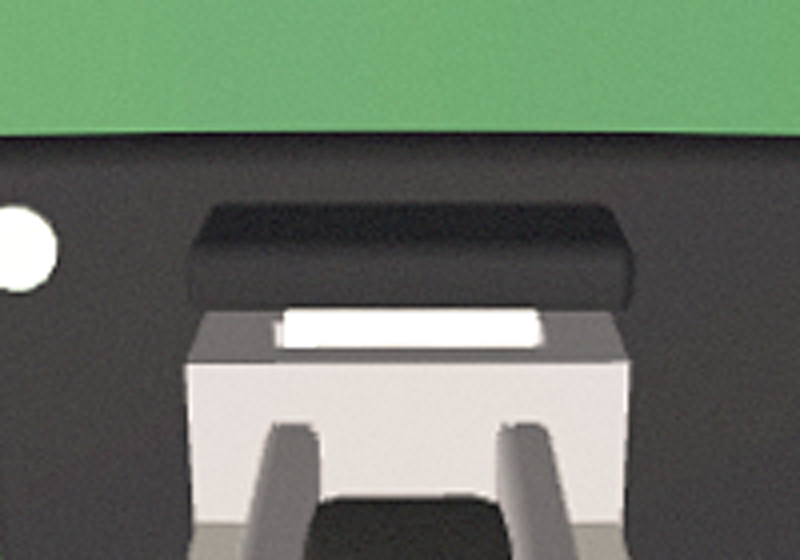

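Emit:
play_rows([
  [[0, 0, 0, 0.002, 0, 0, 1], [0, 0, 0, 0.002, 0, 0, 1], [0, 0, 0, 0.001, 0, 0, 1], [0, 0, 0, 0, 0, 0, 1], [0, 0, 0, 0, 0, 0, 1], [0, 0, 0, 0, 0, 0, 1]],
])

```text
t: 17.33
eef_pos: [0.5883, 0.1327, 0.1104]
ee_rot: [0.0, 0.998, -0.067, -0.001]
force: [-0.4, -0.5, -1.9]
grip_width: 0.0304
```

Run:
```python
from h import *
go([*pl(.06,.095),.1105],-7.7)
f=grab_frame('wrist'); np.savez('w6.npz',**f); 
im=f['img']; cv2.imwrite('pics/w16.png',cv2.resize(im[160:300,220:420],None,fx=4,fy=4,interpolation=cv2.INTER_CUBIC))
```

```text
t 17.33 tcp [0.5883 0.1327 0.1104] yaw -7.64 | turn deg [0.03 0.07 0.06] | shift now [ 0.0005  0.     -0.0001] after turn [ 0.0005  0.     -0.0001] | w 0.0304 F [-0.44 -0.48 -1.88]
```

View pics/w16.png

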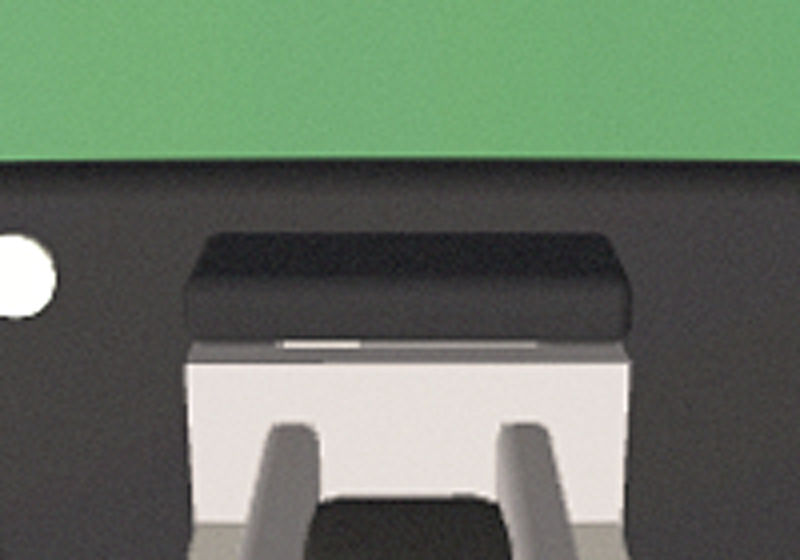

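Emit:
play_rows([
  [[0, 0, 0, 0, 0, 0, 0], [0, 0, 0, 0, 0, 0, 0], [0, 0, 0, 0, 0, 0, 0], [0, 0, 0, 0, 0, 0, 0], [0, 0, 0, 0, 0, 0, 0], [0, 0, 0, 0, 0, -0.01, 0], [0, 0, 0, 0, 0, -0.025, 0], [0, 0, 0, 0, 0, -0.035, 0], [0, 0, 0, 0, 0, -0.04, 0], [0, 0, 0, -0.02, 0, -0.04, 0]],
])

```text
t: 18.22
eef_pos: [0.5728, 0.1344, 0.2609]
ee_rot: [-0.0, 0.998, -0.068, 0.002]
force: [0.6, -0.2, 0.9]
grip_width: 0.085
```

Emit:
play_rows([
  [[0, 0, 0, -0.035, 0, -0.02, 0], [0, 0, 0, -0.035, -0.02, -0.015, 0], [0, 0, 0, -0.02, -0.02, 0, 0], [0, 0, 0, 0, 0, 0, 0], [0, 0, 0, 0, 0, 0, 0]],
])

```text
t: 18.63
eef_pos: [0.4865, 0.1879, 0.2942]
ee_rot: [-0.0, 0.998, -0.065, 0.001]
force: [-0.2, -0.4, 0.9]
grip_width: 0.0853
```

Run:
```python
from h import *
go([.4,.3,.3],0); print(arm.read_state()['qpos'].round(3))
f=grab_frame('wrist'); np.savez('w17.npz',**f); 
im=f['img']; cv2.imwrite('pics/w17.png',im)
f=grab_frame('scene'); cv2.imwrite('pics/s2.png',f['img'])
```

```text
t 18.63 tcp [0.4865 0.1879 0.2942] yaw -7.40 | turn deg [-0.03 -0.13 -7.4 ] | shift now [-0.1002 -0.1001 -0.006 ] after turn [-0.0865 -0.1121 -0.0058] | w 0.0853 F [-0.23 -0.44  0.88]
[-0.097  0.193 -0.403  1.845  0.085  1.118 -2.23 ]
```

View pics/w17.png

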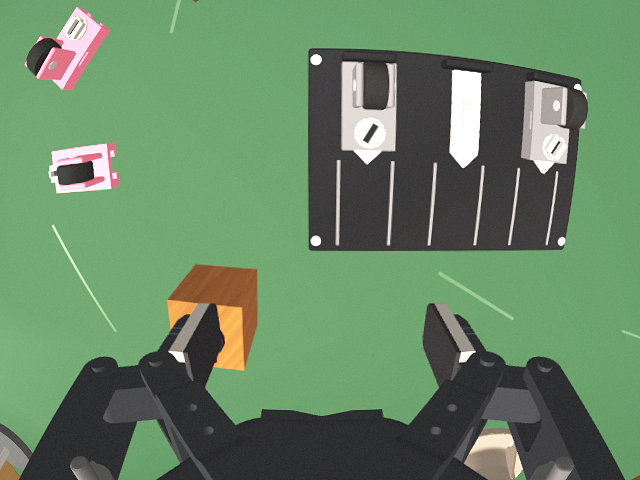

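View pics/s2.png

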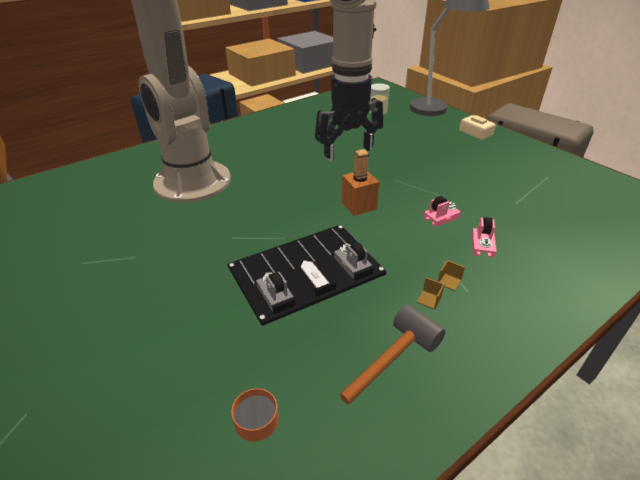

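Emit:
play_rows([
  [[0, 0, 0, -0.02, -0.02, -0.01, 0], [0, 0, 0, -0.025, -0.025, -0.01, 0], [0, 0, 0, -0.025, -0.025, 0, 0], [0, 0, 0, -0.02, -0.02, 0, 0], [0, 0, 0, -0.008, -0.008, 0, 0], [0, 0, 0, 0, 0, 0, 0], [0, 0, 0, 0, 0, 0, 0]],
])

```text
t: 19.32
eef_pos: [0.4047, 0.2951, 0.3124]
ee_rot: [0.001, 0.998, -0.067, 0.0]
force: [0.6, -0.9, 0.0]
grip_width: 0.0853
```

Run:
```python
from h import *
go([.4,.3,.3],0); print(arm.read_state()['qpos'].round(3))
f=grab_frame('wrist'); np.savez('w18.npz',**f); 
im=f['img']; cv2.imwrite('pics/w18.png',im)
g=dict(np.load('w17.npz')); a=cv2.resize(g['img'][100:170,335:405],(400,400),interpolation=cv2.INTER_CUBIC)
b=cv2.resize(g['img'][120:190,520:590],(400,400),interpolation=cv2.INTER_CUBIC)
cv2.imwrite('pics/w17c.png',np.hstack([a,b]))
```

```text
t 19.32 tcp [0.4047 0.2951 0.3124] yaw -7.71 | turn deg [ 0.08 -0.01 -7.71] | shift now [-0.0053 -0.0043  0.0124] after turn [-0.0047 -0.0049  0.0124] | w 0.0853 F [ 0.57 -0.85  0.04]
[-0.262  0.147 -0.502  1.862  0.078  1.153 -2.496]
```

View pics/w18.png

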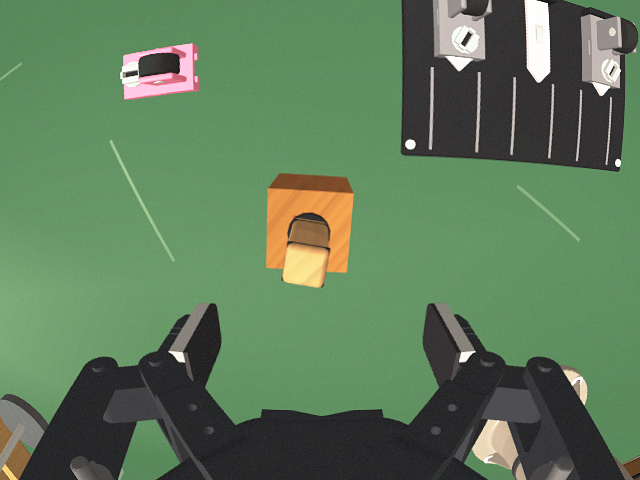

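View pics/w17c.png

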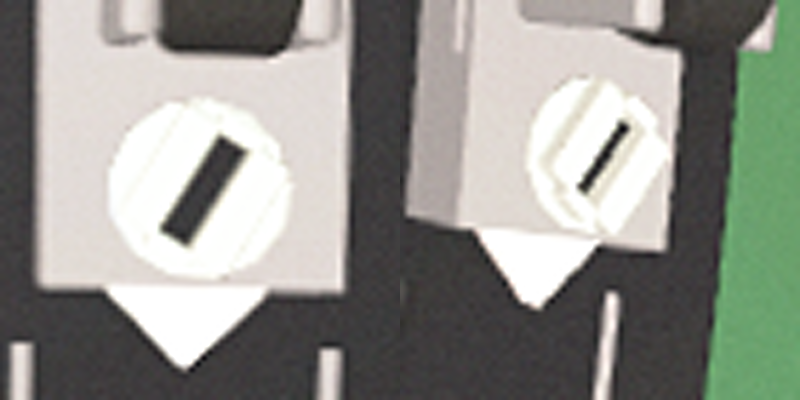

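Run:
```python
from h import *
g=dict(np.load('w17.npz')); k=400/70
for n,a,b,o in [('B',(240,142),(172,240),(335,100)),('A',(224,125),(183,190),(520,120))]:
    p=[w_on_h(g,o[0]+q[0]/k,o[1]+q[1]/k,.0455) for q in (a,b)]
    d=p[0]-p[1]; m=(p[0]+p[1])/2; print(n,'slot ang',np.degrees(np.arctan2(d[1],d[0])),np.linalg.norm(d),m, 'plate',plinv(m))
g=dict(np.load('w18.npz'))
cv2.imwrite('pics/w18c.png',cv2.resize(g['img'][165:300,250:370],None,fx=5,fy=4.4,interpolation=cv2.INTER_CUBIC))
```

```text
B slot ang -41.008036757403346 0.018065569578736448 [0.54844234 0.135311   0.0455    ] plate [0.01958438 0.09228457]
A slot ang -40.88662832663712 0.014478840919405633 [ 0.5234726  -0.04976365  0.0455    ] plate [ 0.01963723 -0.0944669 ]
```

View pics/w18c.png

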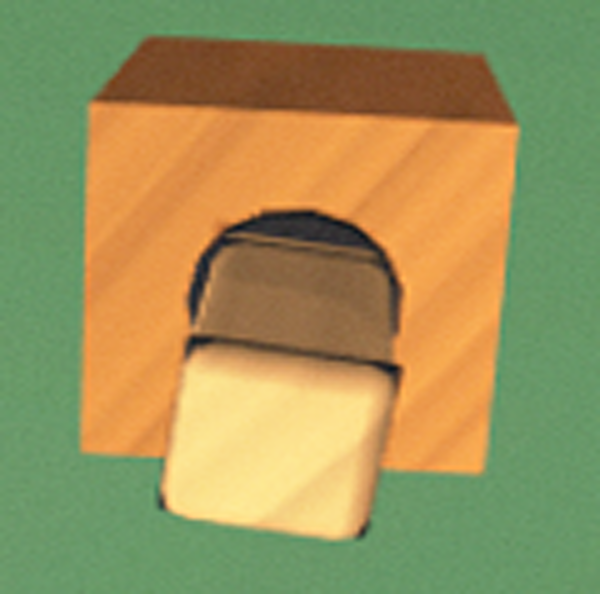

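Run:
```python
from h import *
g=dict(np.load('w18.npz'))
def quad(c,h):
    Q=np.array([w_on_h(g,250+u/5,165+v/4.4,h) for u,v in c])
    x=(Q[0]+Q[1]-Q[2]-Q[3])/2; y=(Q[0]+Q[3]-Q[1]-Q[2])/2
    print(Q.mean(0).round(4),'yaw',np.degrees(np.arctan2(x[1],x[0])),np.degrees(np.arctan2(y[1],y[0]))-90,np.linalg.norm(x),np.linalg.norm(y))
quad([(90,102),(518,127),(484,472),(82,452)],.086)
quad([(188,345),(400,370),(363,538),(160,505)],.162)
t,R=pose(); print(t)
```

```text
[0.3928 0.3052 0.086 ] yaw -11.237278138249502 -11.464749510163088 0.06967505475450483 0.06990108280561555
[0.3941 0.3047 0.162 ] yaw -17.70850507596463 -17.492390691835723 0.02631748336919166 0.026961922158973393
[0.40519874 0.29433275 0.31227514]
```

Emit:
play_rows([
  [[0, 0, -3, 0, 0, 0, 0], [0, 0, -6.5, 0, 0, 0, 0], [0, 0, -7, 0, 0, 0, 0], [0, 0, -7, 0, 0, 0, 0], [0, 0, -7, 0, 0, 0, 0], [0, 0, -7, 0, 0, 0, 0], [0, 0, -7, 0, 0, 0, 0], [0, 0, -7, 0, 0, 0, 0], [0, 0, -7, 0, 0, 0, 0], [0, 0, -7, 0, 0, 0, 0]],
])

```text
t: 20.2
eef_pos: [0.4055, 0.2938, 0.3123]
ee_rot: [0.001, 0.875, 0.484, -0.0]
force: [-0.5, -0.5, 0.8]
grip_width: 0.0854
```

Emit:
play_rows([
  [[0, 0, -7, 0, 0, 0, 0], [0, 0, -5.5, 0, 0, 0, 0], [0, 0, -2, 0, 0, 0, 0], [0, 0, 0, 0, 0, 0, 0], [0, 0, 0, 0, 0, 0, 0]],
])

```text
t: 20.62
eef_pos: [0.4049, 0.2945, 0.3124]
ee_rot: [0.0, 0.809, 0.588, -0.0]
force: [-0.1, -0.5, -0.6]
grip_width: 0.0855
```

Run:
```python
from h import *
go([.394,.306,.181],72.4); print(arm.read_state()['qpos'].round(3))
f=grab_frame('wrist'); np.savez('w19.npz',**f); 
im=f['img']; cv2.imwrite('pics/w19.png',im)
cv2.imwrite('pics/w19c.png',cv2.resize(im[165:300,260:380],None,fx=5,fy=4.4,interpolation=cv2.INTER_CUBIC))
```

```text
t 20.62 tcp [0.4049 0.2945 0.3124] yaw 72.08 | turn deg [ 0.    0.05 -0.32] | shift now [ 0.0077 -0.0139  0.1314] after turn [ 0.0076 -0.0139  0.1314] | w 0.0855 F [-0.06 -0.51 -0.65]
[-0.142  0.159 -0.635  1.86   0.103  1.157 -1.125]
```

View pics/w19c.png

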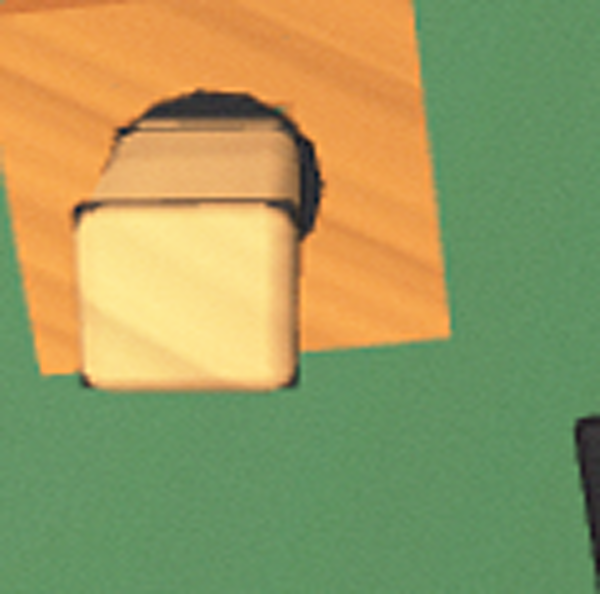

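Run:
```python
from h import *
g=dict(np.load('w19.npz'))
def quad(c,h):
    Q=np.array([w_on_h(g,260+u/5,165+v/4.4,h) for u,v in c])
    x=(Q[0]+Q[1]-Q[2]-Q[3])/2; y=(Q[0]+Q[3]-Q[1]-Q[2])/2
    print(Q.mean(0).round(4),'yaw',np.degrees(np.arctan2(x[1],x[0])),np.degrees(np.arctan2(y[1],y[0]))-90,np.linalg.norm(x),np.linalg.norm(y))
    t,R=pose(); print('tool',R.T@(Q.mean(0)-t))
quad([(75,205),(299,203),(297,388),(84,388)],.162)
```

```text
[0.3935 0.3067 0.162 ] yaw 71.86741642697474 72.33127970023929 0.027327288374474172 0.02728754418590198
tool [ 0.00788543 -0.01417779  0.15045359]
```

Emit:
play_rows([
  [[0, 0, -0.3, 0.004, -0.007, 0.01, 0], [0, 0, 0, 0.004, -0.008, 0.02, 0], [0, 0, 0, 0, 0, 0.025, 0], [0, 0, 0, 0, 0, 0.025, 0], [0, 0, 0, 0, 0, 0.01, 0], [0, 0, 0, 0, 0, 0, 0], [0, 0, 0, 0, 0, 0, 0]],
])

```text
t: 21.25
eef_pos: [0.3914, 0.3087, 0.2226]
ee_rot: [-0.0, 0.806, 0.592, -0.0]
force: [0.4, 0.5, -0.4]
grip_width: 0.0851
```

Run:
```python
from h import *
go([.393,.3068,.181],72.4); print(arm.read_state()['qpos'].round(3))
f=grab_frame('wrist'); np.savez('w20.npz',**f); 
im=f['img']; cv2.imwrite('pics/w20.png',im)
```

```text
t 21.25 tcp [0.3914 0.3087 0.2226] yaw 72.66 | turn deg [-0.04  0.02  0.26] | shift now [-0.0013  0.0021  0.0416] after turn [-0.0013  0.002   0.0416] | w 0.0851 F [ 0.41  0.51 -0.43]
[-0.2    0.258 -0.638  1.971  0.184  0.971 -1.229]
```

View pics/w20.png

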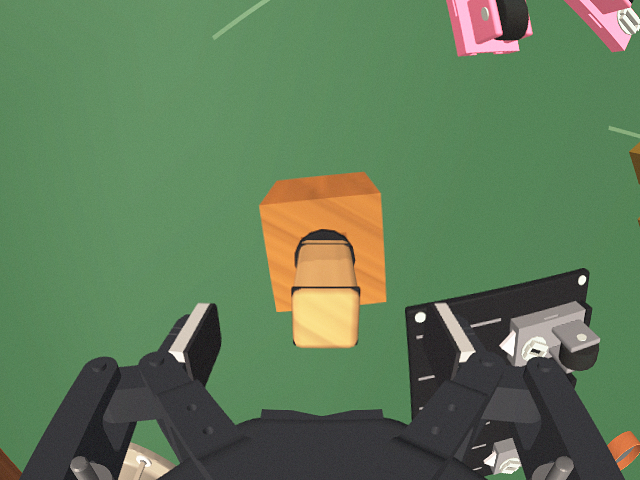

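Emit:
play_rows([
  [[0, 0, 0, -0.001, 0.0013, 0.01, 0], [0, 0, 0, 0, 0, 0.015, 0], [0, 0, 0, 0, 0, 0.012, 0], [0, 0, 0, 0, 0, 0.004, 0], [0, 0, 0, 0, 0, 0, 0], [0, 0, 0, 0, 0, 0, 0.6], [0, 0, 0, 0, 0, 0, 1], [0, 0, 0, 0, 0, 0, 1], [0, 0, 0, 0, 0, 0, 1], [0, 0, 0, 0, 0, 0, 1]],
], squeeze=80)

```text
t: 22.13
eef_pos: [0.3928, 0.3074, 0.1823]
ee_rot: [0.0, 0.806, 0.592, 0.001]
force: [1.2, 0.9, 1.9]
grip_width: 0.0272
```

Emit:
play_rows([
  [[0, 0, 0, 0, 0, 0, 1], [0, 0, 0, 0, 0, 0, 1], [0, 0, 0, 0, 0, 0, 1], [0, 0, 0, 0, 0, 0, 1], [0, 0, 0, 0, 0, 0, 1]],
])

```text
t: 22.55
eef_pos: [0.3929, 0.3075, 0.1823]
ee_rot: [0.0, 0.806, 0.592, 0.001]
force: [0.8, -0.4, 5.5]
grip_width: 0.0273
```

Run:
```python
from h import *
go([.393,.3068,.181],72.4); print(arm.read_state()['qpos'].round(3))
f=grab_frame('wrist'); np.savez('w21.npz',**f); 
im=f['img']; cv2.imwrite('pics/w21.png',im)
```

```text
t 22.55 tcp [0.3929 0.3075 0.1823] yaw 72.66 | turn deg [ 0.05 -0.05  0.26] | shift now [-0.0007  0.0003  0.0013] after turn [-0.0006  0.0003  0.0013] | w 0.0273 F [ 0.84 -0.37  5.47]
[-0.22   0.314 -0.621  2.009  0.234  0.887 -1.269]
```

View pics/w21.png

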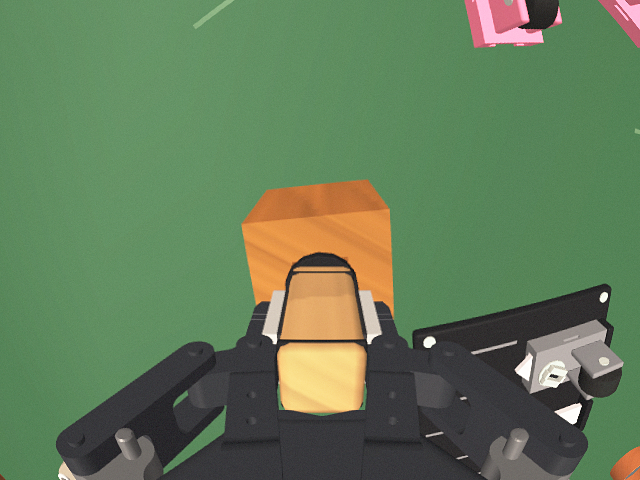

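Emit:
play_rows([
  [[0, 0, 0, 0, 0, -0.008, 1], [0, 0, 0, 0, 0, -0.015, 1], [0, 0, 0, 0, 0, -0.02, 1], [0, 0, 0, 0, 0, -0.02, 1], [0, 0, 0, 0, 0, -0.02, 1], [0, 0, 0, 0, 0, -0.02, 1], [0, 0, 0, 0, 0, -0.015, 1], [0, 0, 0, 0, 0, 0, 1], [0, 0, 0, 0, 0, 0, 1], [0, 0, 0, 0, 0, 0, 1]],
])

```text
t: 23.43
eef_pos: [0.3919, 0.3064, 0.2984]
ee_rot: [0.0, 0.806, 0.592, -0.001]
force: [0.5, -0.4, -2.4]
grip_width: 0.0271
```

Run:
```python
from h import *
go([*pl(.02,.095),.30],229); print(arm.read_state()['qpos'].round(3))
f=grab_frame('wrist'); np.savez('w22.npz',**f); 
im=f['img']; cv2.imwrite('pics/w22.png',im)
f=grab_frame('side');c=[int(v) for v in w2px(f,[.393,.307,.14])];print(c)
a=cv2.resize(f['img'][c[1]-50:c[1]+50,c[0]-35:c[0]+35],(400,571),interpolation=cv2.INTER_CUBIC)
f=grab_frame('scene');c=[int(v) for v in w2px(f,[.393,.307,.14])];print(c)
b=cv2.resize(f['img'][c[1]-50:c[1]+50,c[0]-35:c[0]+35],(400,571),interpolation=cv2.INTER_CUBIC)
cv2.imwrite('pics/d1.png',np.hstack([a,b]))
```

```text
t 23.43 tcp [0.3919 0.3064 0.2984] yaw 72.65 | turn deg [-1.9000e-01 -7.0000e-02 -1.5635e+02] | shift now [-0.1139  0.2004 -0.0016] after turn [ 0.0239 -0.2292 -0.0016] | w 0.0271 F [ 0.47 -0.41 -2.4 ]
[-0.163  0.168 -0.652  1.884  0.113  1.129 -1.16 ]
[297, 344]
[361, 159]
```

View pics/w22.png

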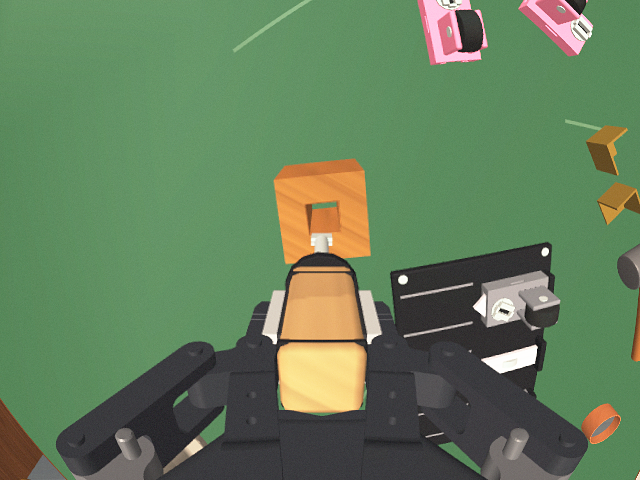

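View pics/d1.png

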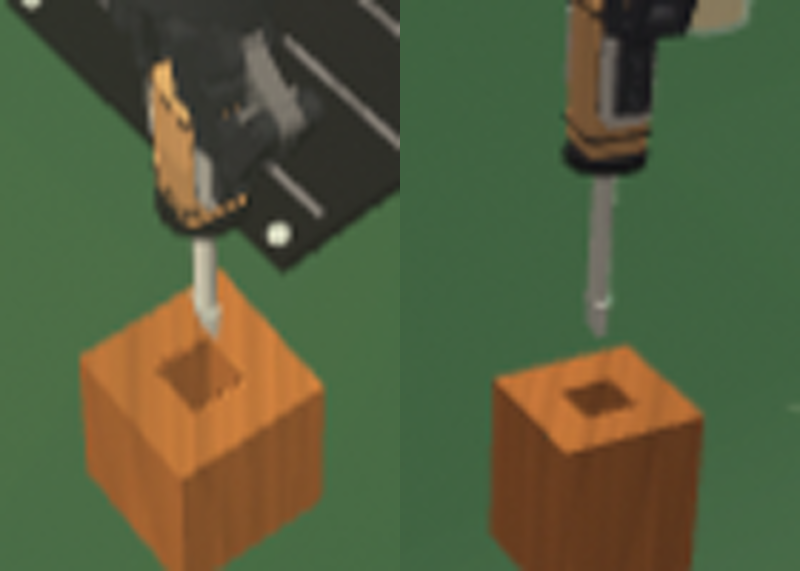

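Emit:
play_rows([
  [[0, 0, 0, -0.01, 0.018, 0, 1], [0, 0, 0, -0.019, 0.034, 0, 1], [0, 0, 0, -0.02, 0.035, 0, 1], [0, 0, 0, -0.02, 0.035, 0, 1], [0, 0, 0, -0.02, 0.035, 0, 1], [0, 0, 0, -0.015, 0.027, 0, 1], [0, 0, -3, -0.008, 0.015, 0, 1], [0, 0, -6, 0, 0, 0, 1], [0, 0, -7, 0, 0, 0, 1], [0, 0, -7, 0, 0, 0, 1]],
])

```text
t: 24.42
eef_pos: [0.549, 0.1403, 0.2984]
ee_rot: [-0.001, 0.669, 0.743, -0.001]
force: [-1.2, 0.2, -0.9]
grip_width: 0.0273
```

Emit:
play_rows([
  [[0, 0, -7, 0, 0, 0, 1], [0, 0, -7, 0, 0, 0, 1], [0, 0, -7, 0, 0, 0, 1], [0, 0, -7, 0, 0, 0, 1], [0, 0, -7, 0, 0, 0, 1], [0, 0, -7, 0, 0, 0, 1], [0, 0, -7, 0, 0, 0, 1], [0, 0, -7, 0, 0, 0, 1], [0, 0, -7, 0, 0, 0, 1], [0, 0, -7, 0, 0, 0, 1]],
])

```text
t: 25.25
eef_pos: [0.5487, 0.1407, 0.2986]
ee_rot: [-0.001, 0.122, 0.993, -0.0]
force: [0.6, 0.1, -1.4]
grip_width: 0.0272
```

Emit:
play_rows([
  [[0, 0, -7, 0, 0, 0, 1], [0, 0, -7, 0, 0, 0, 1], [0, 0, -7, 0, 0, 0, 1], [0, 0, -7, 0, 0, 0, 1], [0, 0, -7, 0, 0, 0, 1], [0, 0, -7, 0, 0, 0, 1], [0, 0, -7, 0, 0, 0, 1], [0, 0, -7, 0, 0, 0, 1], [0, 0, 0, 0, 0, 0, 1], [0, 0, 0, 0, 0, 0, 1]],
])

```text
t: 26.08
eef_pos: [0.5489, 0.1406, 0.2989]
ee_rot: [-0.001, -0.354, 0.935, 0.0]
force: [0.3, 1.3, -1.9]
grip_width: 0.0269
```

Run:
```python
from h import *
go([*pl(.02,.095),.25],229); print(arm.read_state()['qpos'].round(3))
```

```text
t 26.08 tcp [0.5489 0.1406 0.2989] yaw -138.53 | turn deg [ 0.07 -0.06 -7.53] | shift now [ 0.0015 -0.0023  0.0489] after turn [ 0.0018 -0.002   0.0489] | w 0.0269 F [ 0.28  1.34 -1.91]
[ 0.434  0.382 -0.967  1.726  0.333  1.212  1.675]
```

Emit:
play_rows([
  [[0, 0, -4, 0.001, -0.001, 0.01, 1], [0, 0, -3.5, 0.001, -0.001, 0.015, 1], [0, 0, 0, 0, 0, 0.015, 1], [0, 0, 0, 0, 0, 0.009, 1], [0, 0, 0, 0, 0, 0, 1], [0, 0, 0, 0, 0, 0, 1], [0, 0, 0, 0, 0, 0, 1]],
])

```text
t: 26.67
eef_pos: [0.5494, 0.1385, 0.2515]
ee_rot: [0.001, -0.416, 0.91, -0.0]
force: [1.3, 0.5, -1.8]
grip_width: 0.0271
```

Run:
```python
from h import *
go([*pl(.02,.095),.25],229); print(arm.read_state()['qpos'].round(3))
f=grab_frame('wrist'); np.savez('w23.npz',**f); 
im=f['img']; cv2.imwrite('pics/w23.png',im)
cv2.imwrite('pics/w23c.png',cv2.resize(im[170:290,240:400],None,fx=5,fy=5,interpolation=cv2.INTER_CUBIC))
```

```text
t 26.67 tcp [0.5494 0.1385 0.2515] yaw -130.88 | turn deg [-0.04  0.06  0.12] | shift now [ 0.0006 -0.0002  0.0015] after turn [ 0.0006 -0.0002  0.0015] | w 0.0271 F [ 1.3   0.53 -1.83]
[ 0.431  0.437 -0.969  1.783  0.397  1.131  1.761]
```

View pics/w23.png

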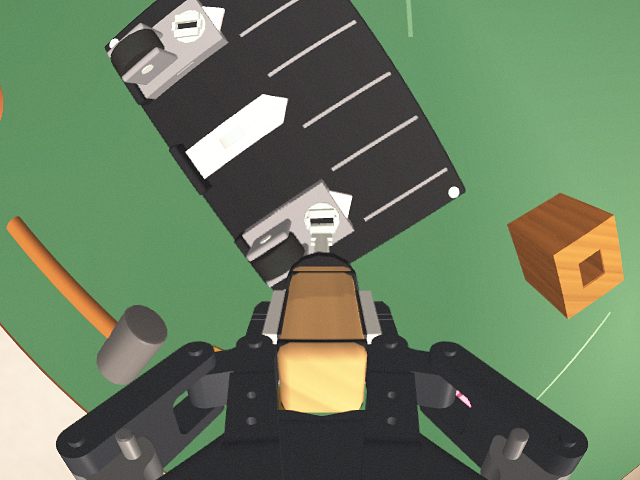

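View pics/w23c.png

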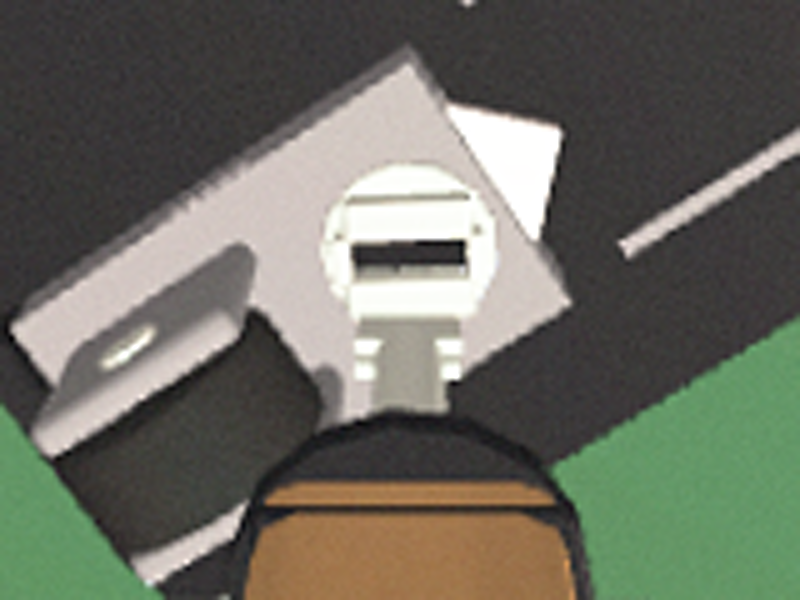

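```bash
cat >> h.py <<'E'
def tipslot(f,tip,slot,hs,dz=.1783):
    t,R=pose()
    a=R.T@(w_on_h(f,*tip,t[2]-dz)-t); b=R.T@(w_on_h(f,*slot,hs)-t)
    print('tip tool',a.round(4),'slot tool',b.round(4),'delta',(b-a).round(4))
E
python3 - <<'E'
from h import *
f=dict(np.load('w23.npz')); tipslot(f,(321.9,233.6),(321.9,221.2),.0455)
E
```

```text
tip tool [ 0.0027 -0.0007  0.1783] slot tool [ 0.0038 -0.0006  0.2062] delta [0.0012 0.     0.0279]
```

Emit:
play_rows([
  [[0, 0, 0, 0.0007, 0, 0.008, 1], [0, 0, 0, 0, 0, 0.01, 1], [0, 0, 0, 0, 0, 0.006, 1], [0, 0, 0, 0, 0, 0.001, 1], [0, 0, 0, 0, 0, 0, 1], [0, 0, 0, 0, 0, 0, 1]],
])

```text
t: 27.22
eef_pos: [0.5486, 0.1376, 0.2256]
ee_rot: [-0.0, -0.416, 0.909, 0.0]
force: [0.3, -0.2, -0.6]
grip_width: 0.0272
```

Run:
```python
from h import *
go([*pl(.02,.095),.2173],229); print(arm.read_state()['qpos'].round(3))
f=grab_frame('wrist'); np.savez('w24.npz',**f); 
im=f['img']
cv2.imwrite('pics/w24c.png',cv2.resize(im[170:290,240:400],None,fx=5,fy=5,interpolation=cv2.INTER_CUBIC))
```

```text
t 27.22 tcp [0.5486 0.1376 0.2256] yaw -130.84 | turn deg [ 0.01 -0.    0.16] | shift now [-0.0007 -0.0003  0.0083] after turn [-0.0007 -0.0003  0.0083] | w 0.0272 F [ 0.28 -0.2  -0.59]
[ 0.416  0.465 -0.952  1.811  0.425  1.087  1.739]
```

View pics/w24c.png

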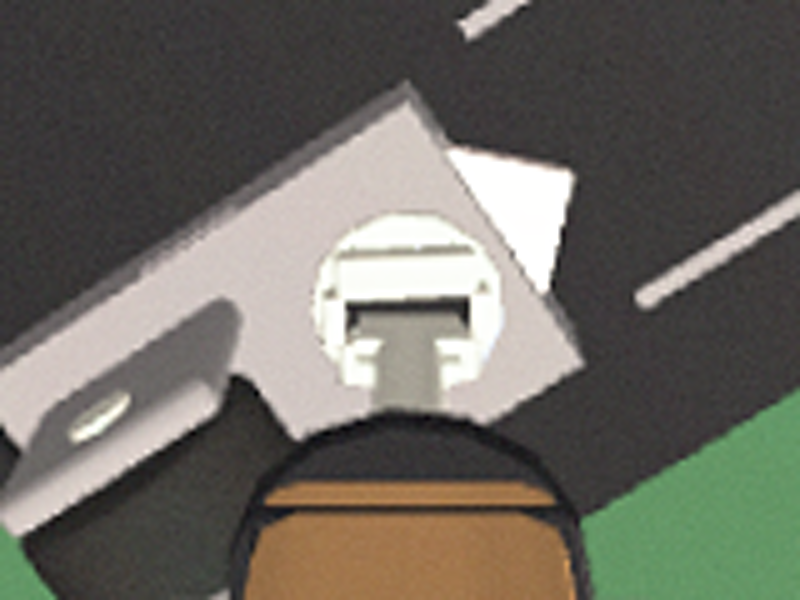

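Emit:
play_rows([
  [[0, 0, 0, 0, 0, 0.003, 1], [0, 0, 0, 0, 0, 0.003, 1], [0, 0, 0, 0, 0, 0.001, 1], [0, 0, 0, 0, 0, 0, 1], [0, 0, 0, 0, 0, 0, 1], [0, 0, 0, 0, 0, 0, 1]],
])

```text
t: 27.77
eef_pos: [0.5486, 0.1376, 0.2188]
ee_rot: [0.0, -0.416, 0.909, -0.0]
force: [1.1, 0.1, -1.5]
grip_width: 0.0272
```

Emit:
play_rows([
  [[0, 0, 0, 0, 0, 0.002, 1], [0, 0, 0, 0, 0, 0.001, 1], [0, 0, 0, 0, 0, 0, 1], [0, 0, 0, 0, 0, 0, 1]],
])

```text
t: 28.1
eef_pos: [0.5488, 0.1377, 0.2162]
ee_rot: [0.0, -0.416, 0.909, -0.0]
force: [0.5, -0.6, 2.5]
grip_width: 0.0274
```

Run:
```python
from h import *
go([*pl(.02,.095),.2173],229); print(arm.read_state()['qpos'].round(3))
f=grab_frame('wrist'); np.savez('w24.npz',**f); 
im=f['img']
cv2.imwrite('pics/w25c.png',cv2.resize(im[170:290,240:400],None,fx=5,fy=5,interpolation=cv2.INTER_CUBIC))
```

```text
t 28.10 tcp [0.5488 0.1377 0.2162] yaw -130.84 | turn deg [-0.03  0.03  0.16] | shift now [-0.0004 -0.0002 -0.0011] after turn [-0.0004 -0.0002 -0.0011] | w 0.0274 F [ 0.54 -0.56  2.52]
[ 0.409  0.476 -0.945  1.82   0.437  1.07   1.73 ]
```

View pics/w25c.png

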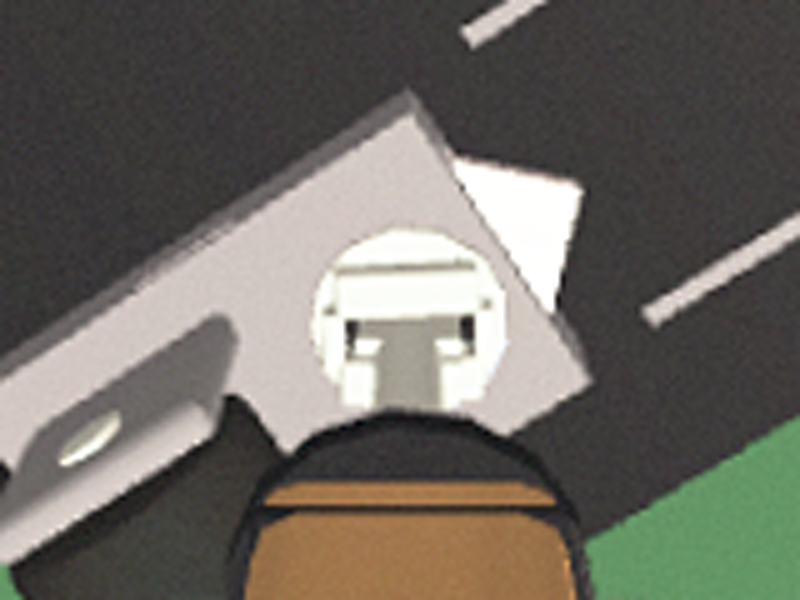

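Emit:
play_rows([
  [[0, 0, 2, 0, 0, 0.0006, 1], [0, 0, 4, 0, 0, 0.0001, 1], [0, 0, 5, 0, 0, 0.00014, 1], [0, 0, 6, 0, 0, 0.00017, 1], [0, 0, 6, 0, 0, 0.00017, 1], [0, 0, 6, 0, 0, 0.00017, 1], [0, 0, 4, 0, 0, 0.0001, 1], [0, 0, 0, 0, 0, 0, 1]],
])

```text
t: 28.82
eef_pos: [0.5493, 0.1383, 0.2155]
ee_rot: [0.001, -0.14, 0.99, 0.0]
force: [-0.3, 0.3, 5.4]
grip_width: 0.0275
```

Run:
```python
from h import *
go([*pl(.02,.095),.2173],229); s=arm.read_state();print(s['qpos'].round(3),s['torque'].round(3))
f=grab_frame('wrist'); np.savez('w24.npz',**f); 
im=f['img']
cv2.imwrite('pics/w26c.png',cv2.resize(im[170:290,240:400],None,fx=5,fy=5,interpolation=cv2.INTER_CUBIC))
```

```text
t 28.82 tcp [0.5493 0.1383 0.2155] yaw -163.88 | turn deg [ -0.05   0.15 -32.88] | shift now [ 0.0002 -0.0004 -0.0018] after turn [ 0.0003 -0.0002 -0.0018] | w 0.0275 F [-0.34  0.33  5.38]
[ 0.319  0.434 -0.815  1.823  0.363  1.039  1.215] [0.093 0.044 0.063]
```

View pics/w26c.png

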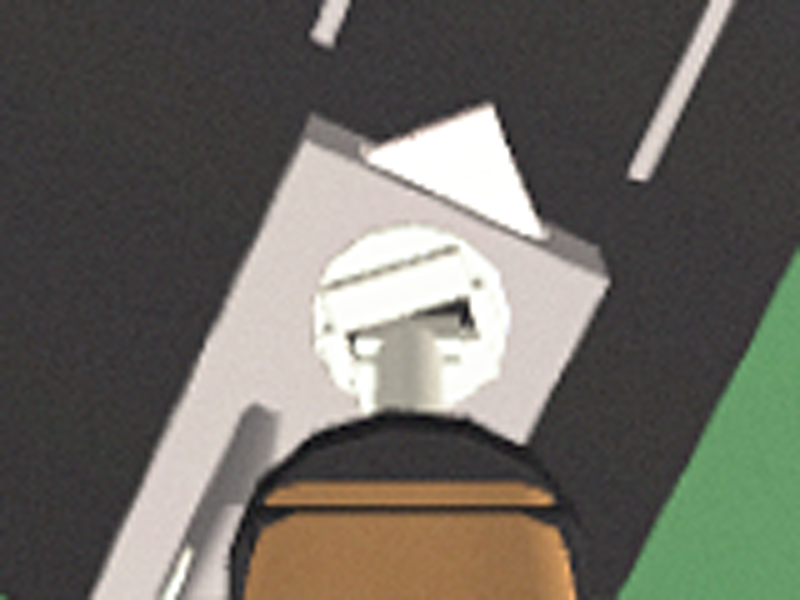

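Emit:
play_rows([
  [[0, 0, 5, 0, 0, 0.00012, 1], [0, 0, 6, 0, 0, 0.00017, 1], [0, 0, 6, 0, 0, 0.00017, 1], [0, 0, 6, 0, 0, 0.00017, 1], [0, 0, 6, 0, 0, 0.00017, 1], [0, 0, 6, 0, 0, 0.00017, 1], [0, 0, 6, 0, 0, 0.00017, 1], [0, 0, 6, 0, 0, 0.00017, 1], [0, 0, 4, 0, 0, 0.0001, 1], [0, 0, 0, 0, 0, 0, 1]],
])

```text
t: 29.7
eef_pos: [0.5493, 0.1381, 0.214]
ee_rot: [0.001, 0.299, 0.954, 0.001]
force: [0.5, 0.2, 5.3]
grip_width: 0.027
```

Run:
```python
from h import *
go([*pl(.02,.095),.2173],229); s=arm.read_state();print(s['qpos'].round(3),s['torque'].round(3))
f=grab_frame('wrist'); np.savez('w24.npz',**f); 
im=f['img']
cv2.imwrite('pics/w27c.png',cv2.resize(im[170:290,240:400],None,fx=5,fy=5,interpolation=cv2.INTER_CUBIC))
```

```text
t 29.70 tcp [0.5493 0.1381 0.214 ] yaw 145.15 | turn deg [ 1.000e-02  1.600e-01 -8.385e+01] | shift now [-0.     -0.0002 -0.0033] after turn [ 0.0002 -0.     -0.0033] | w 0.0270 F [0.45 0.22 5.29]
[ 0.179  0.39  -0.626  1.827  0.267  1.007  0.407] [0.107 0.042 0.046]
```

View pics/w27c.png

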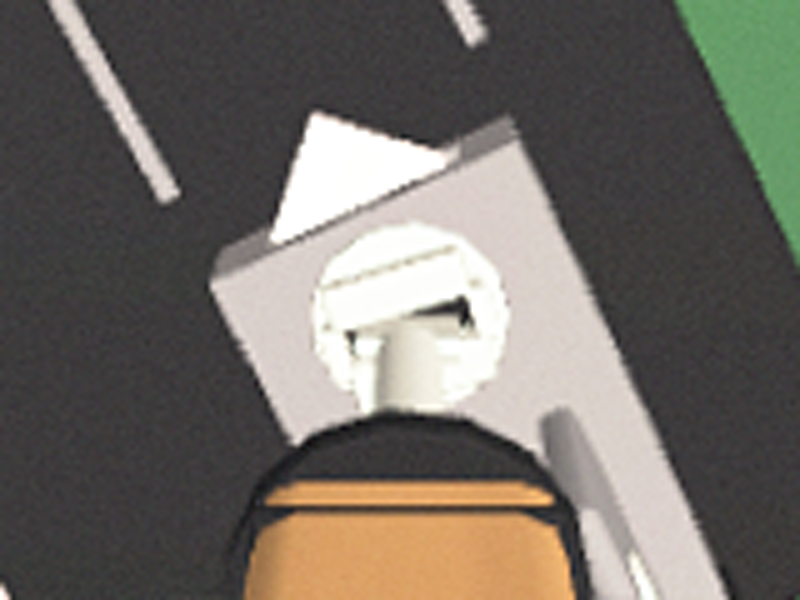

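Emit:
play_rows([
  [[0, 0, 5, 0, 0, 0.00012, 1], [0, 0, 6, 0, 0, 0.00017, 1], [0, 0, 6, 0, 0, 0.00017, 1], [0, 0, 6, 0, 0, 0.00017, 1], [0, 0, 6, 0, 0, 0.00017, 1], [0, 0, 6, 0, 0, 0.00017, 1], [0, 0, 6, 0, 0, 0.00017, 1], [0, 0, 6, 0, 0, 0.00017, 1], [0, 0, 6, 0, 0, 0.00017, 1], [0, 0, 6, 0, 0, 0.00017, 1]],
])

```text
t: 30.58
eef_pos: [0.5492, 0.138, 0.2123]
ee_rot: [0.0, 0.731, 0.682, 0.001]
force: [-0.5, -0.2, 5.8]
grip_width: 0.0271
```

Emit:
play_rows([
  [[0, 0, 6, 0, 0, 0.00017, 1], [0, 0, 6, 0, 0, 0.00017, 1], [0, 0, 6, 0, 0, 0.00017, 1], [0, 0, 5, 0, 0, 0.00015, 1], [0, 0, 4, 0, 0, 0.0001, 1], [0, 0, 3, 0, 0, 0.0001, 1], [0, 0, 2, 0, 0, 0, 1], [0, 0, 0, 0, 0, 0, 1]],
])

```text
t: 31.25
eef_pos: [0.5495, 0.1385, 0.2121]
ee_rot: [0.001, 0.889, 0.457, 0.002]
force: [-0.4, 1.2, 9.1]
grip_width: 0.0273
```

Run:
```python
from h import *
go([*pl(.02,.095),.2173],229); s=arm.read_state();print(s['qpos'].round(3),s['torque'].round(3))
f=grab_frame('wrist'); np.savez('w24.npz',**f); 
im=f['img']
cv2.imwrite('pics/w28c.png',cv2.resize(im[170:290,240:400],None,fx=5,fy=5,interpolation=cv2.INTER_CUBIC))
```

```text
t 31.25 tcp [0.5495 0.1385 0.2121] yaw 54.38 | turn deg [   0.21    0.2  -174.62] | shift now [-0.0006  0.0001 -0.0052] after turn [ 0.0006 -0.0002 -0.0052] | w 0.0273 F [-0.41  1.19  9.06]
[-0.065  0.35  -0.317  1.835  0.131  0.973 -1.059] [0.043 0.264 0.623]
```

View pics/w28c.png

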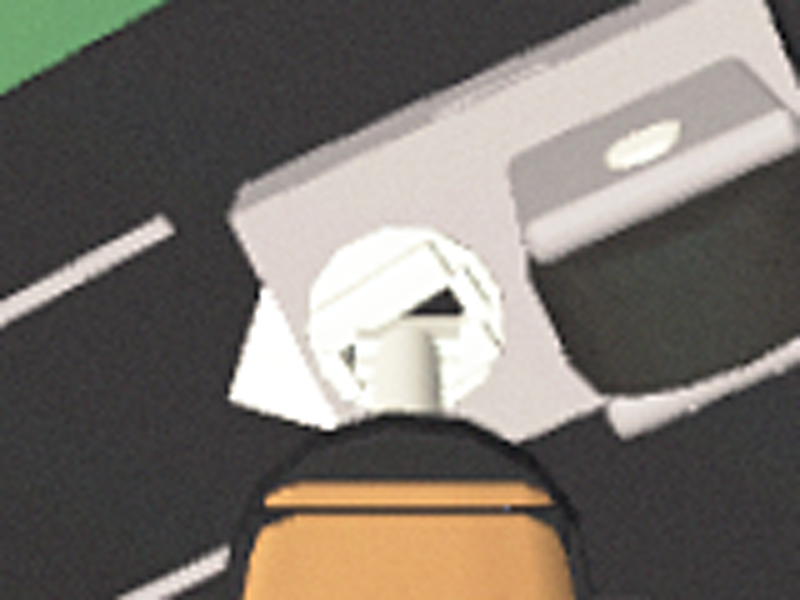

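Run:
```python
from h import *
f=dict(np.load('w24.npz'))
for a,b in [((325,310),(432,245)),((358,330),(455,283))]:
    p=[w_on_h(f,240+q[0]/5,170+q[1]/5,.0407) for q in (a,b)]; d=p[1]-p[0]; print(np.degrees(np.arctan2(d[1],d[0])), np.linalg.norm(d))
```

```text
-3.4171174869981584 0.01715849674185763
-8.774214549524872 0.014777548579298243
```

```bash
cat >> h.py <<'E'
def wz(f,u,v,r=0):
    r_=wcam_ray(f,u,v); out=[]
    for dv in range(-r,r+1):
        for du in range(-r,r+1):
            q=wcam_ray(f,u+du,v+dv); z=f['z_map'][int(v)+dv,int(u)+du]
            if z>0: out.append((f['R'].T@(q/q[2]*z-f['t']))[2])
    return np.median(out)
E
python3 - <<'E'
from h import *
f=dict(np.load('w11.npz')); k=5
print('B loose head',[wz(f,240+u/k,160+v/k) for u,v in [(350,440),(345,465),(440,460),(450,440),(435,480)]],'foot',[wz(f,240+u/k,160+v/k) for u,v in [(290,450),(510,450),(260,120)]])
f=dict(np.load('w1.npz'))
print('A loose head',[wz(f,240+u/k,150+v/k) for u,v in [(350,460),(345,480),(450,480),(455,465)]],'foot',[wz(f,240+u/k,150+v/k) for u,v in [(290,450),(520,450),(260,120)]])
f=dict(np.load('w24.npz'))
print('B now head',[wz(f,240+u/k,170+v/k) for u,v in [(380,265),(350,280),(330,340),(420,240),(475,330),(340,300),(395,245)]],'foot',[wz(f,240+u/k,170+v/k) for u,v in [(280,260),(270,230),(450,180),(550,400)]])
E
```

```text
B loose head [np.float64(0.032832634733582576), np.float64(0.03192858138684129), np.float64(0.03198813797795315), np.float64(0.03270200104249153), np.float64(0.03234626849398509)] foot [np.float64(0.020607152984633482), np.float64(0.01889080210082647), np.float64(0.01789737661399956)]
A loose head [np.float64(0.03212374738011853), np.float64(0.031218074939848017), np.float64(0.03151952872720181), np.float64(0.03177343519399115)] foot [np.float64(0.018298177007133466), np.float64(0.01731557632988087), np.float64(0.018069408747630716)]
B now head [np.float64(0.03852359480204217), np.float64(0.034216794942446664), np.float64(0.04114754735001933), np.float64(0.03585103637885791), np.float64(0.040370766488112685), np.float64(0.03947293334281509), np.float64(0.033595303053949456)] foot [np.float64(0.030149027939961003), np.float64(0.030648343294185785), np.float64(0.030781558799286998), np.float64(0.031045350148820774)]
```

Emit:
play_rows([
  [[0, 0, -6, 0, 0, 0, 1], [0, 0, -6, 0, 0, 0, 1], [0, 0, -6, 0, 0, -0.001, 1], [0, 0, -3, 0, 0, -0.003, 1], [0, 0, 0, 0, 0, -0.006, 1], [0, 0, 0, 0, 0, -0.015, 1], [0, 0, 0, 0, 0, -0.015, 1], [0, 0, 0, 0, 0, -0.01, 1], [0, 0, 0, 0, 0, 0, 1], [0, 0, 0, 0, 0, 0, 1]],
])

```text
t: 32.13
eef_pos: [0.5486, 0.1375, 0.2605]
ee_rot: [0.0, 0.793, 0.61, 0.0]
force: [0.4, -0.6, -0.9]
grip_width: 0.0274
```

Run:
```python
from h import *
go([*pl(.02,.095),.2173],229); s=arm.read_state();print(s['qpos'].round(3),s['torque'].round(3))
f=grab_frame('wrist'); np.savez('w29.npz',**f); 
im=f['img']
cv2.imwrite('pics/w29.png',im)
cv2.imwrite('pics/w29c.png',cv2.resize(im[150:270,240:400],None,fx=5,fy=5,interpolation=cv2.INTER_CUBIC))
```

```text
t 32.13 tcp [0.5486 0.1375 0.2605] yaw 75.15 | turn deg [ 1.0000e-02  4.0000e-02 -1.5385e+02] | shift now [0.0006 0.0005 0.0432] after turn [-0.0008 -0.0002  0.0432] | w 0.0274 F [ 0.38 -0.55 -0.94]
[ 1.000e-03  3.050e-01 -3.930e-01  1.785e+00  1.310e-01  1.077e+00
 -6.970e-01] [-0.022  0.034  0.011]
```

View pics/w29c.png

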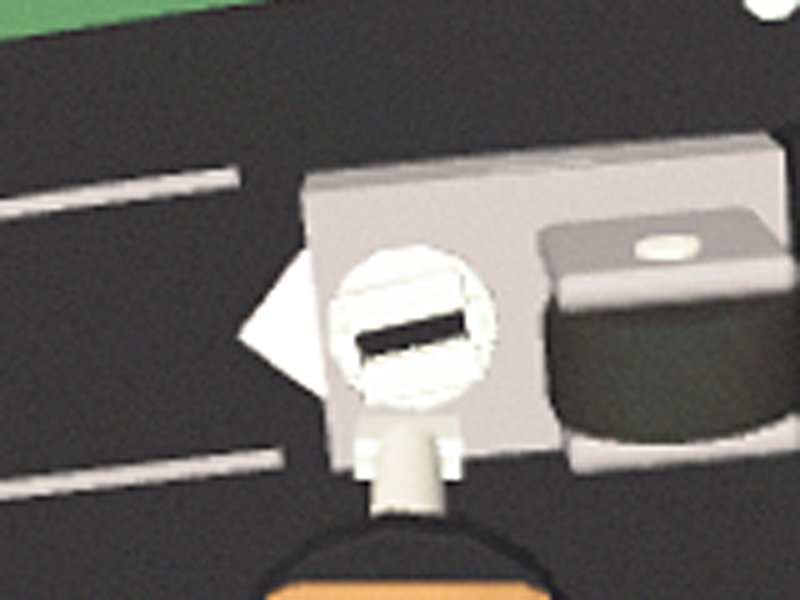

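Run:
```python
from h import *
f=dict(np.load('w29.npz'))
P=lambda q:(240+q[0]/5,150+q[1]/5)
for a,b in [((360,345),(465,322)),((372,362),(470,340)),((335,300),(463,268))]:
    p=[w_on_h(f,*P(q),.0407) for q in (a,b)]; d=p[1]-p[0]; print(np.degrees(np.arctan2(d[1],d[0])), np.linalg.norm(d))
print('head',[round(wz(f,*P(q)),4) for q in [(350,310),(380,300),(420,290),(450,290),(400,380),(440,370),(470,370),(375,370)]])
print('foot',[round(wz(f,*P(q)),4) for q in [(320,210),(400,210),(480,220),(520,330),(520,400),(340,420)]])
f=dict(np.load('w17.npz'));k=400/70
print('loose A,B from w17', [round(wz(f,520+u/k,120+v/k),4) for u,v in [(150,150),(190,120),(230,170),(160,130)]],'foot',[round(wz(f,520+u/k,120+v/k),4) for u,v in [(100,100),(100,180),(240,220)]])
print( [round(wz(f,335+u/k,100+v/k),4) for u,v in [(150,170),(170,140),(250,220),(240,230)]],'foot',[round(wz(f,335+u/k,100+v/k),4) for u,v in [(70,100),(70,230),(320,220)]])
```

```text
-2.0836266179978615 0.017358758602610647
-1.7359586501149993 0.016263937001672193
-0.4590044253023182 0.02116267174121933
head [np.float64(0.0407), np.float64(0.0405), np.float64(0.0413), np.float64(0.0403), np.float64(0.0409), np.float64(0.0407), np.float64(0.0386), np.float64(0.0412)]
foot [np.float64(0.0312), np.float64(0.0312), np.float64(0.0312), np.float64(0.0304), np.float64(0.031), np.float64(0.0319)]
loose A,B from w17 [np.float64(0.0398), np.float64(0.0432), np.float64(0.044), np.float64(0.0416)] foot [np.float64(0.0312), np.float64(0.0303), np.float64(0.0313)]
[np.float64(0.0449), np.float64(0.0438), np.float64(0.0447), np.float64(0.0441)] foot [np.float64(0.0312), np.float64(0.0299), np.float64(0.0297)]
```

Run:
```python
from h import *
print(pl(.02,-.095)); go([*pl(.02,-.095),.275],229)
```

```text
[ 0.52376067 -0.05034055]
t 32.18 tcp [0.5482 0.1373 0.2598] yaw 75.15 | turn deg [-7.0000e-02 -5.0000e-02 -1.5385e+02] | shift now [-0.1877  0.0245 -0.0151] after turn [ 0.1576 -0.1047 -0.0152] | w 0.0271 F [-0.37 -1.1  -2.15]
```

Emit:
play_rows([
  [[0, 0, 0, -0.012, 0.001, -0.015, 1], [0, 0, 0, -0.025, 0.003, 0, 1], [0, 0, 0, -0.035, 0.004, 0, 1], [0, 0, 0, -0.035, 0.005, 0, 1], [0, 0, 0, -0.035, 0.005, 0, 1], [0, 0, 0, -0.028, 0.004, 0, 1], [0, 0, -3, -0.015, 0.002, 0, 1], [0, 0, -6, 0, 0, 0, 1], [0, 0, -7, 0, 0, 0, 1], [0, 0, -7, 0, 0, 0, 1]],
])

```text
t: 33.02
eef_pos: [0.5236, -0.048, 0.2741]
ee_rot: [-0.001, 0.653, 0.757, -0.001]
force: [0.7, 0.5, -1.2]
grip_width: 0.027
```

Emit:
play_rows([
  [[0, 0, -7, 0, 0, 0, 1], [0, 0, -7, 0, 0, 0, 1], [0, 0, -7, 0, 0, 0, 1], [0, 0, -7, 0, 0, 0, 1], [0, 0, -7, 0, 0, 0, 1], [0, 0, -7, 0, 0, 0, 1], [0, 0, -7, 0, 0, 0, 1], [0, 0, -7, 0, 0, 0, 1], [0, 0, -7, 0, 0, 0, 1], [0, 0, -7, 0, 0, 0, 1]],
])

```text
t: 33.85
eef_pos: [0.5236, -0.0475, 0.274]
ee_rot: [-0.001, 0.1, 0.995, -0.0]
force: [0.1, -0.3, -1.2]
grip_width: 0.0272
```

Emit:
play_rows([
  [[0, 0, -7, 0, 0, 0, 1], [0, 0, -7, 0, 0, 0, 1], [0, 0, -7, 0, 0, 0, 1], [0, 0, -7, 0, 0, 0, 1], [0, 0, -7, 0, 0, 0, 1], [0, 0, -7, 0, 0, 0, 1], [0, 0, -7, 0, 0, 0, 1], [0, 0, -7, 0, 0, 0, 1], [0, 0, 0, 0, 0, 0, 1], [0, 0, 0, 0, 0, 0, 1]],
])

```text
t: 34.68
eef_pos: [0.5238, -0.0476, 0.2744]
ee_rot: [-0.001, -0.374, 0.927, 0.0]
force: [0.0, -0.5, -0.3]
grip_width: 0.0271
```

Run:
```python
from h import *
go([*pl(.02,-.095),.25],229); print(arm.read_state()['qpos'].round(3))
```

```text
t 34.68 tcp [ 0.5238 -0.0476  0.2744] yaw -136.03 | turn deg [ 0.09 -0.06 -5.03] | shift now [ 0.0019 -0.002   0.0244] after turn [ 0.0021 -0.0017  0.0244] | w 0.0271 F [ 0.04 -0.48 -0.33]
[ 0.564  0.25  -0.648  1.852  0.168  1.096  2.192]
```

Emit:
play_rows([
  [[0, 0, -3, 0.001, -0.001, 0.005, 1], [0, 0, -2, 0.001, -0.001, 0.01, 1], [0, 0, 0, 0, 0, 0.01, 1], [0, 0, 0, 0, 0, 0, 1], [0, 0, 0, 0, 0, 0, 1], [0, 0, 0, 0, 0, 0, 1]],
])

```text
t: 35.18
eef_pos: [0.5245, -0.0501, 0.2505]
ee_rot: [0.0, -0.415, 0.91, 0.0]
force: [0.6, 0.4, -1.3]
grip_width: 0.0272
```

Run:
```python
from h import *
go([*pl(.02,-.095),.25],229)
f=grab_frame('wrist'); np.savez('w30.npz',**f); 
im=f['img']; cv2.imwrite('pics/w30.png',im)
cv2.imwrite('pics/w30c.png',cv2.resize(im[170:290,240:400],None,fx=5,fy=5,interpolation=cv2.INTER_CUBIC))
```

```text
t 35.18 tcp [ 0.5245 -0.0501  0.2505] yaw -130.90 | turn deg [-0.   0.   0.1] | shift now [0.0007 0.0004 0.0005] after turn [0.0007 0.0004 0.0005] | w 0.0272 F [ 0.62  0.4  -1.34]
```

View pics/w30c.png

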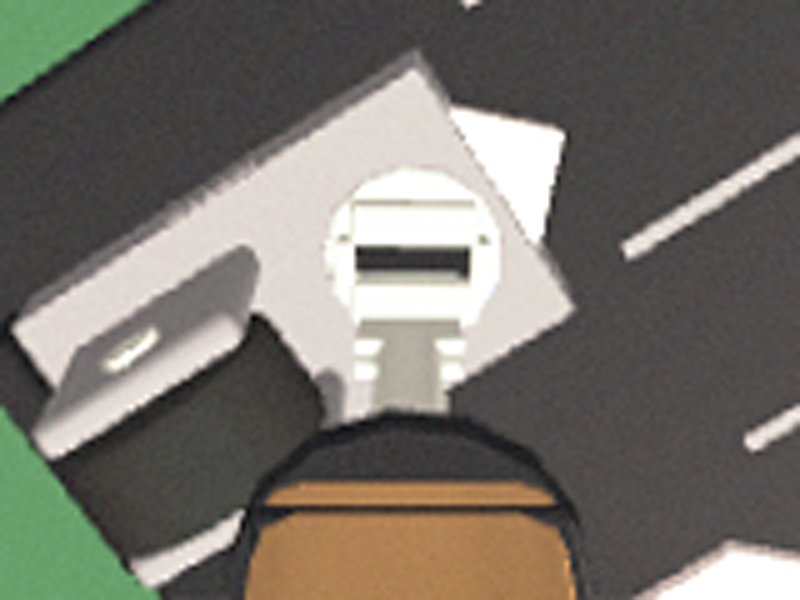

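Emit:
play_rows([
  [[0, 0, 0, 0.0005, 0.0005, 0.006, 1], [0, 0, 0, 0, 0, 0.01, 1], [0, 0, 0, 0, 0, 0.006, 1], [0, 0, 0, 0, 0, 0.003, 1], [0, 0, 0, 0, 0, 0.003, 1], [0, 0, 0, 0, 0, 0.003, 1], [0, 0, 0, 0, 0, 0, 1], [0, 0, 0, 0, 0, 0, 1]],
])

```text
t: 35.9
eef_pos: [0.5237, -0.0503, 0.2193]
ee_rot: [-0.0, -0.416, 0.909, 0.0]
force: [-0.6, 0.4, -0.6]
grip_width: 0.0273
```

Run:
```python
from h import *
go([*pl(.02,-.095),.2162],229)
f=grab_frame('wrist'); np.savez('w30.npz',**f); 
im=f['img']
cv2.imwrite('pics/w31c.png',cv2.resize(im[170:290,240:400],None,fx=5,fy=5,interpolation=cv2.INTER_CUBIC))
```

```text
t 35.90 tcp [ 0.5237 -0.0503  0.2193] yaw -130.84 | turn deg [ 0.   -0.    0.16] | shift now [ 0.     -0.      0.0031] after turn [ 0.     -0.      0.0031] | w 0.0273 F [-0.65  0.44 -0.57]
```

View pics/w31c.png

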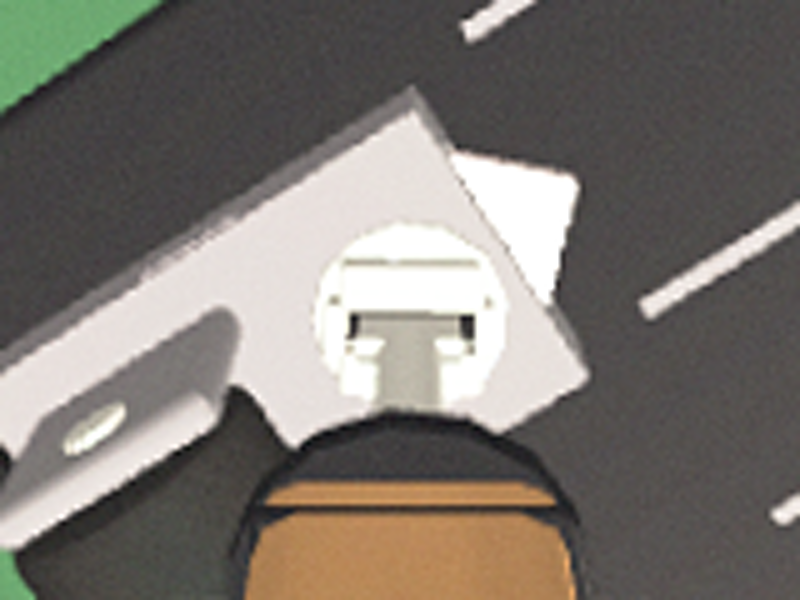

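In the slot. Press to the bottom, then turn.

Emit:
play_rows([
  [[0, 0, 0, 0, 0, 0.002, 1], [0, 0, 0, 0, 0, 0.0015, 1], [0, 0, 0, 0, 0, 0.0003, 1], [0, 0, 0, 0, 0, 0, 1], [0, 0, 0, 0, 0, 0, 1]],
])

```text
t: 36.37
eef_pos: [0.524, -0.0503, 0.2161]
ee_rot: [0.0, -0.416, 0.909, -0.0]
force: [-1.0, -0.3, 3.3]
grip_width: 0.0273
```

Emit:
play_rows([
  [[0, 0, 2, 0, 0, 0.0003, 1], [0, 0, 4, 0, 0, 0.0001, 1], [0, 0, 5, 0, 0, 0.0001, 1], [0, 0, 6, 0, 0, 0.00017, 1], [0, 0, 6, 0, 0, 0.00017, 1], [0, 0, 6, 0, 0, 0.00017, 1], [0, 0, 4, 0, 0, 0.0001, 1], [0, 0, 0, 0, 0, 0, 1]],
])

```text
t: 37.03
eef_pos: [0.5245, -0.05, 0.2155]
ee_rot: [0.001, -0.14, 0.99, -0.0]
force: [-0.0, 0.1, 4.9]
grip_width: 0.027
```

Run:
```python
from h import *
go([*pl(.02,-.095),.2162],229);print(arm.read_state()['torque'])
f=grab_frame('wrist'); np.savez('w30.npz',**f); 
im=f['img']
cv2.imwrite('pics/w32c.png',cv2.resize(im[170:290,240:400],None,fx=5,fy=5,interpolation=cv2.INTER_CUBIC))
```

```text
t 37.03 tcp [ 0.5245 -0.05    0.2155] yaw -163.88 | turn deg [ -0.09   0.09 -32.88] | shift now [ 0.0008 -0.0001 -0.0007] after turn [ 0.0007  0.0004 -0.0007] | w 0.0270 F [-0.04  0.14  4.86]
[0.07780077 0.04729689 0.1093233 ]
```

View pics/w32c.png

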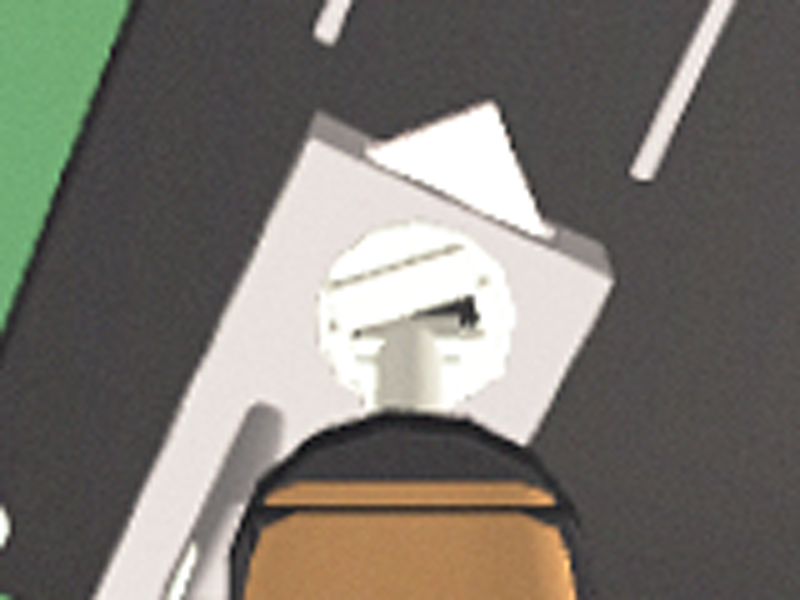

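Emit:
play_rows([
  [[0, 0, 5, 0, 0, 0.00012, 1], [0, 0, 6, 0, 0, 0.00017, 1], [0, 0, 6, 0, 0, 0.00017, 1], [0, 0, 6, 0, 0, 0.00017, 1], [0, 0, 6, 0, 0, 0.00017, 1], [0, 0, 6, 0, 0, 0.00017, 1], [0, 0, 6, 0, 0, 0.00017, 1], [0, 0, 6, 0, 0, 0.00017, 1], [0, 0, 6, 0, 0, 0.00017, 1], [0, 0, 6, 0, 0, 0.00017, 1]],
])

```text
t: 37.92
eef_pos: [0.5241, -0.0504, 0.2137]
ee_rot: [0.001, 0.367, 0.93, -0.0]
force: [-1.0, -0.3, 6.8]
grip_width: 0.0273
```

Emit:
play_rows([
  [[0, 0, 6, 0, 0, 0.00017, 1], [0, 0, 6, 0, 0, 0.00017, 1], [0, 0, 6, 0, 0, 0.00017, 1], [0, 0, 6, 0, 0, 0.00017, 1], [0, 0, 6, 0, 0, 0.00017, 1], [0, 0, 6, 0, 0, 0.00017, 1], [0, 0, 6, 0, 0, 0.00017, 1], [0, 0, 6, 0, 0, 0.00017, 1], [0, 0, 6, 0, 0, 0.00017, 1], [0, 0, 6, 0, 0, 0.00017, 1]],
])

```text
t: 38.75
eef_pos: [0.5237, -0.05, 0.2121]
ee_rot: [-0.0, 0.783, 0.623, -0.0]
force: [-2.3, 1.8, 9.5]
grip_width: 0.0274
```

Emit:
play_rows([
  [[0, 0, 5, 0, 0, 0.0001, 1], [0, 0, 5, 0, 0, 0.0001, 1], [0, 0, 4, 0, 0, 0.0001, 1], [0, 0, 4, 0, 0, 0, 1], [0, 0, 3, 0, 0, 0, 1], [0, 0, 0, 0, 0, 0, 1], [0, 0, 0, 0, 0, 0, 1]],
])

```text
t: 39.33
eef_pos: [0.5239, -0.0497, 0.2121]
ee_rot: [0.0, 0.881, 0.473, 0.0]
force: [-2.4, 0.4, 9.2]
grip_width: 0.0271
```

Run:
```python
from h import *
go([*pl(.02,-.095),.2162],229);print(arm.read_state()['torque'],arm.read_state()['qpos'].round(3))
f=grab_frame('wrist'); np.savez('w30.npz',**f); 
im=f['img']
cv2.imwrite('pics/w33c.png',cv2.resize(im[170:290,240:400],None,fx=5,fy=5,interpolation=cv2.INTER_CUBIC))
```

```text
t 39.33 tcp [ 0.5239 -0.0497  0.2121] yaw 56.43 | turn deg [ 1.0000e-02  4.0000e-02 -1.7257e+02] | shift now [-0.0007  0.0002 -0.0041] after turn [ 0.0006 -0.0003 -0.0041] | w 0.0271 F [-2.39  0.42  9.17]
[0.25906865 0.77157218 0.5322538 ] [ 0.123  0.274 -0.129  1.931  0.043  0.939 -0.613]
```

View pics/w33c.png

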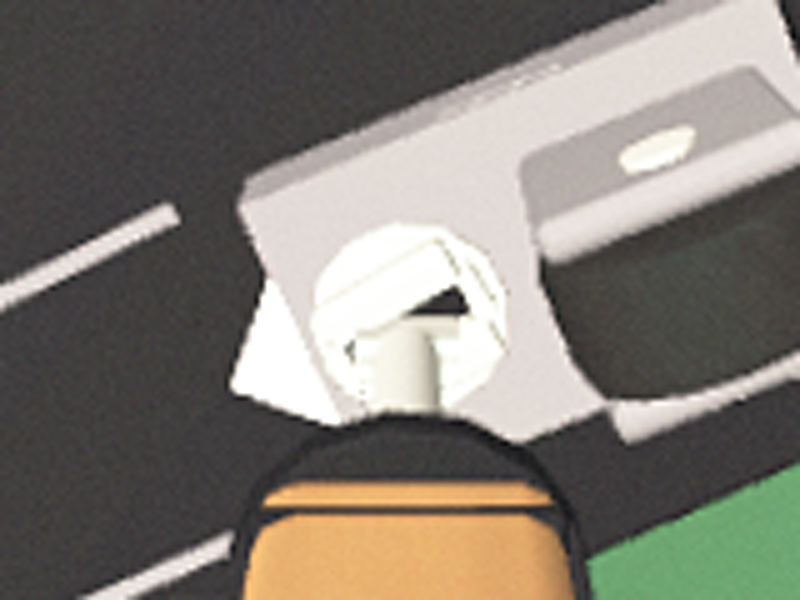

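Stop reached (same picture, 0.5 N m). Back off and lift, check the head.

Emit:
play_rows([
  [[0, 0, -6, 0, 0, 0, 1], [0, 0, -6, 0, 0, 0, 1], [0, 0, -6, 0, 0, -0.001, 1], [0, 0, 0, 0, 0, -0.003, 1], [0, 0, 0, 0, 0, -0.006, 1], [0, 0, 0, 0, 0, -0.015, 1], [0, 0, 0, 0, 0, -0.02, 1], [0, 0, 0, 0, 0, -0.01, 1], [0, 0, 0, 0, 0, 0, 1], [0, 0, 0, 0, 0, 0, 1]],
])

```text
t: 40.22
eef_pos: [0.5237, -0.0504, 0.2659]
ee_rot: [0.0, 0.798, 0.603, 0.0]
force: [-0.1, 0.1, -1.5]
grip_width: 0.0272
```

Run:
```python
from h import *
go([.3925,.307,.30],72.66)
f=grab_frame('wrist'); np.savez('w34.npz',**f); 
im=f['img']; cv2.imwrite('pics/w34.png',im)
cv2.imwrite('pics/w34c.png',cv2.resize(im[150:270,240:400],None,fx=5,fy=5,interpolation=cv2.INTER_CUBIC))
```

```text
t 40.22 tcp [ 0.5237 -0.0504  0.2659] yaw 74.12 | turn deg [0.04 0.01 1.46] | shift now [ 0.3078 -0.224  -0.0343] after turn [ 0.302  -0.2318 -0.0341] | w 0.0272 F [-0.14  0.15 -1.51]
```

View pics/w34c.png

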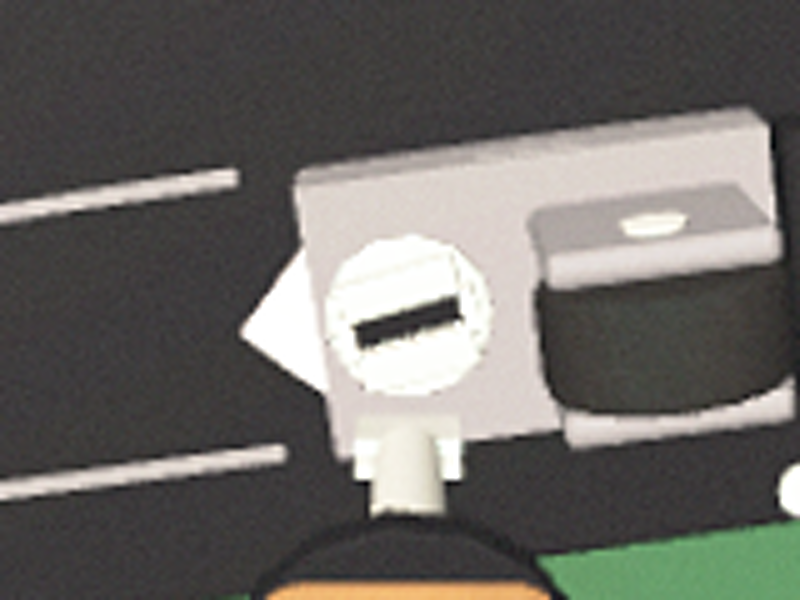

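View pics/w34.png

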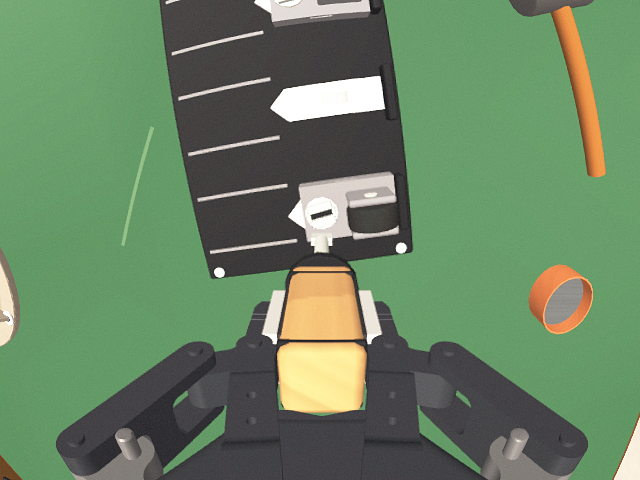

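Run:
```python
from h import *
f=dict(np.load('w34.npz'))
P=lambda q:(240+q[0]/5,150+q[1]/5)
print('head',[round(wz(f,*P(q)),4) for q in [(350,300),(380,290),(420,275),(440,270),(400,365),(440,350),(375,360)]])
print('foot',[round(wz(f,*P(q)),4) for q in [(320,200),(400,200),(480,200),(515,330),(515,400)]])
for a,b in [((355,335),(460,308))]:
    p=[w_on_h(f,*P(q),.0407) for q in (a,b)]; d=p[1]-p[0]; print(np.degrees(np.arctan2(d[1],d[0])), np.linalg.norm(d))
```

```text
head [np.float64(0.0398), np.float64(0.0411), np.float64(0.0403), np.float64(0.0412), np.float64(0.0406), np.float64(0.0398), np.float64(0.0392)]
foot [np.float64(0.0296), np.float64(0.0294), np.float64(0.031), np.float64(0.0307), np.float64(0.0307)]
-1.0125673671920103 0.01781639060092302
```

Emit:
play_rows([
  [[0, 0, 0, 0, 0, -0.02, 1], [0, 0, 0, 0.012, -0.009, -0.02, 1], [0, 0, 0, 0.025, -0.018, 0, 1], [0, 0, 0, 0.03, -0.022, 0, 1], [0, 0, 0, 0.03, -0.022, 0, 1], [0, 0, 0, 0.03, -0.022, 0, 1], [0, 0, 0, 0.03, -0.022, 0, 1], [0, 0, 0, 0.03, -0.022, 0, 1], [0, 0, 0, 0.03, -0.022, 0, 1], [0, 0, 0, 0.03, -0.022, 0, 1]],
])

```text
t: 41.1
eef_pos: [0.4155, 0.2377, 0.3045]
ee_rot: [-0.0, 0.798, 0.603, -0.001]
force: [0.2, 0.4, -0.7]
grip_width: 0.0271
```

Run:
```python
from h import *
go([.3925,.307,.30],72.66)
```

```text
t 41.10 tcp [0.4155 0.2377 0.3045] yaw 74.13 | turn deg [-0.08  0.1   1.47] | shift now [ 0.0603 -0.0411  0.0045] after turn [ 0.0593 -0.0426  0.0045] | w 0.0271 F [ 0.25  0.42 -0.69]
```

Emit:
play_rows([
  [[0, 0, 1, 0.02, -0.013, 0, 1], [0, 0, 0.4, 0.015, -0.01, 0, 1], [0, 0, 0, 0.008, -0.005, 0, 1], [0, 0, 0, 0, 0, 0, 1], [0, 0, 0, 0, 0, 0, 1], [0, 0, 0, 0, 0, 0, 1]],
])

```text
t: 41.6
eef_pos: [0.403, 0.2841, 0.3051]
ee_rot: [0.001, 0.806, 0.592, -0.001]
force: [-0.2, -0.6, -1.5]
grip_width: 0.0269
```

Run:
```python
from h import *
go([.3925,.307,.30],72.66)
```

```text
t 41.60 tcp [0.403  0.2841 0.3051] yaw 72.62 | turn deg [-0.01  0.11 -0.04] | shift now [ 0.0188 -0.0169  0.0051] after turn [ 0.0188 -0.0169  0.0051] | w 0.0269 F [-0.18 -0.64 -1.53]
```

Emit:
play_rows([
  [[0, 0, 0, 0.009, -0.008, 0, 1], [0, 0, 0, 0.0098, -0.009, 0, 1], [0, 0, 0, 0, 0, 0, 1], [0, 0, 0, 0, 0, 0, 1], [0, 0, 0, 0, 0, 0, 1]],
])

```text
t: 42.02
eef_pos: [0.3925, 0.3073, 0.3056]
ee_rot: [0.001, 0.806, 0.592, -0.0]
force: [0.6, -0.5, -1.3]
grip_width: 0.027
```

Run:
```python
from h import *
go([.3927,.3073,.1823],72.66)
f=grab_frame('wrist'); cv2.imwrite('pics/w35.png',f['img'])
```

```text
t 42.02 tcp [0.3925 0.3073 0.3056] yaw 72.63 | turn deg [ 0.03  0.07 -0.03] | shift now [2.000e-04 1.000e-04 1.233e-01] after turn [1.000e-04 2.000e-04 1.233e-01] | w 0.0270 F [ 0.63 -0.53 -1.29]
```

View pics/w35.png

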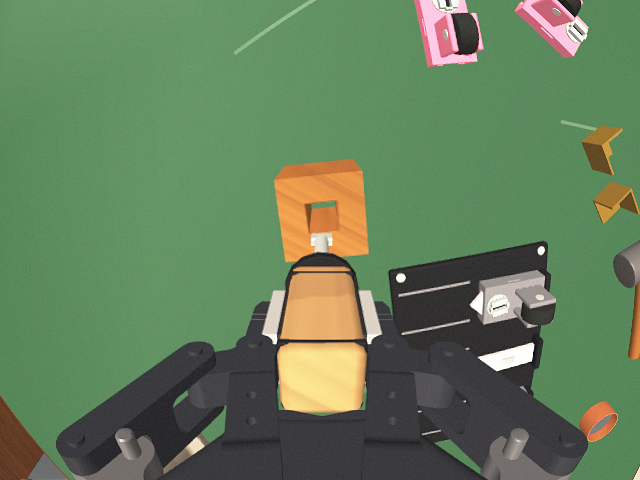

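Matches the lift-out view (w22). Lower it into the block.

Emit:
play_rows([
  [[0, 0, 0, 0, 0, 0.01, 1], [0, 0, 0, 0, 0, 0.02, 1], [0, 0, 0, 0, 0, 0.02, 1], [0, 0, 0, 0, 0, 0.02, 1], [0, 0, 0, 0, 0, 0.02, 1], [0, 0, 0, 0, 0, 0.018, 1], [0, 0, 0, 0, 0, 0.01, 1], [0, 0, 0, 0, 0, 0.003, 1], [0, 0, 0, 0, 0, 0, 1], [0, 0, 0, 0, 0, 0, 1]],
])

```text
t: 42.9
eef_pos: [0.3922, 0.3091, 0.1854]
ee_rot: [0.0, 0.805, 0.593, 0.001]
force: [0.2, 0.3, -0.9]
grip_width: 0.0271
```

Run:
```python
from h import *
go([.3927,.3073,.1823],72.66)
```

```text
t 42.90 tcp [0.3922 0.3091 0.1854] yaw 72.74 | turn deg [ 0.04 -0.05  0.08] | shift now [-0.0016  0.001   0.0031] after turn [-0.0016  0.0011  0.0031] | w 0.0271 F [ 0.15  0.34 -0.9 ]
```

Emit:
play_rows([
  [[0, 0, 0, -0.0015, 0.001, 0.001, 1], [0, 0, 0, 0, 0, 0.002, 1], [0, 0, 0, 0, 0, 0.0005, 1], [0, 0, 0, 0, 0, 0, 1], [0, 0, 0, 0, 0, 0, 1]],
])

```text
t: 43.32
eef_pos: [0.3929, 0.3073, 0.1823]
ee_rot: [0.0, 0.805, 0.593, 0.001]
force: [-0.2, -1.0, 5.2]
grip_width: 0.0271
```

Collar rests on the block (6 N contact at the original height). Open and lift off.

Emit:
play_rows([
  [[0, 0, 0, 0, 0, 0, 0.8], [0, 0, 0, 0, 0, 0, 0.5], [0, 0, 0, 0, 0, 0, 0], [0, 0, 0, 0, 0, 0, 0], [0, 0, 0, 0, 0, 0, 0], [0, 0, 0, 0, 0, 0, 0], [0, 0, 0, 0, 0, -0.01, 0], [0, 0, 0, 0, 0, -0.02, 0], [0, 0, 0, 0, 0, -0.03, 0], [0, 0, 0, 0, 0, -0.03, 0]],
])

```text
t: 44.15
eef_pos: [0.3916, 0.3068, 0.2723]
ee_rot: [-0.0, 0.805, 0.593, -0.001]
force: [0.8, -0.0, -0.2]
grip_width: 0.0855
```

Emit:
play_rows([
  [[0, 0, 0, -0.01, 0, -0.03, 0], [0, 0, 0, -0.02, 0.02, -0.02, 0], [0, 0, 0, -0.02, 0.025, 0, 0], [0, 0, 0, -0.01, 0.025, 0, 0], [0, 0, 0, 0, 0, 0, 0], [0, 0, 0, 0, 0, 0, 0]],
])

```text
t: 44.65
eef_pos: [0.4421, 0.2278, 0.3219]
ee_rot: [-0.0, 0.806, 0.592, 0.0]
force: [-0.6, 0.4, -0.2]
grip_width: 0.0857
```

Run:
```python
from h import *
go([.52,.04,.34],72)
for n in ('wrist','scene','side'):
    f=grab_frame(n); cv2.imwrite(f'pics/e_{n}.png',f['img']); np.savez(f'e_{n}.npz',**f)
```

```text
t 44.65 tcp [0.4421 0.2278 0.3219] yaw 72.55 | turn deg [ 0.01 -0.02  0.55] | shift now [-0.1558  0.1307 -0.0182] after turn [-0.1546  0.1321 -0.0181] | w 0.0857 F [-0.64  0.37 -0.16]
```

View pics/e_wrist.png

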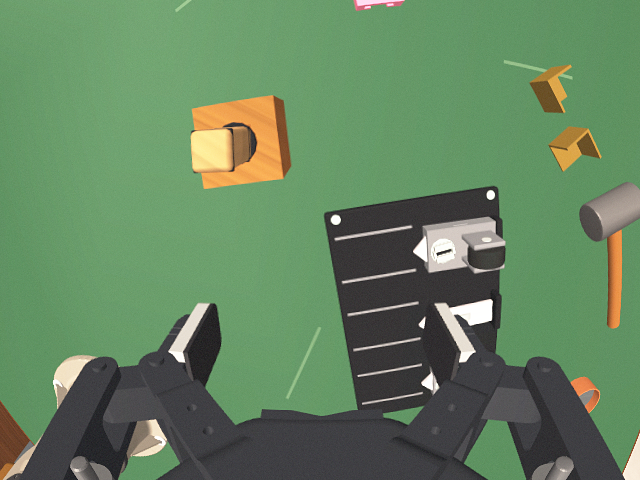

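View pics/e_scene.png

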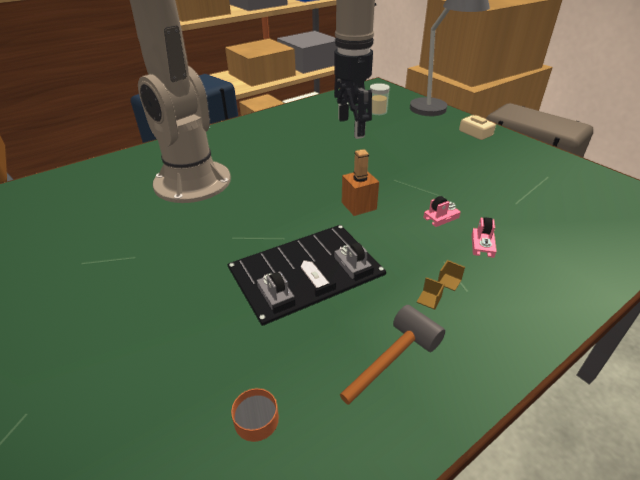

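Emit:
play_rows([
  [[0, 0, 0, -0.02, 0.01, -0.01, 0], [0, 0, 0, -0.035, 0.01, 0, 0], [0, 0, 0, -0.04, 0.01, 0, 0], [0, 0, 0, -0.04, 0.01, 0, 0], [0, 0, 0, -0.04, 0, 0, 0], [0, 0, 0, -0.035, 0, 0, 0], [0, 0, 0, -0.02, 0, 0, 0], [0, 0, 0, 0, 0, 0, 0], [0, 0, 0, 0, 0, 0, 0]],
])

```text
t: 45.55
eef_pos: [0.4109, -0.002, 0.3315]
ee_rot: [-0.0, 0.805, 0.593, 0.0]
force: [-0.2, -0.4, -0.3]
grip_width: 0.0853
```

Run:
```python
from h import *
go([.52,.04,.34],72)
f=grab_frame('wrist'); cv2.imwrite(f'pics/e2.png',f['img']); np.savez('e2.npz',**f)
w=dict(np.load('wrist0.npz'))['img']
cv2.imwrite('pics/w0c.png',np.hstack([cv2.resize(w[160:400,420:640],(400,436)),cv2.resize(w[350:430,270:420],(400,436))]))
```

```text
t 45.55 tcp [ 0.4109 -0.002   0.3315] yaw 72.74 | turn deg [ 0.01 -0.03  0.74] | shift now [ 0.0725  0.0917 -0.0085] after turn [ 0.0737  0.0908 -0.0085] | w 0.0853 F [-0.25 -0.38 -0.31]
```

View pics/e2.png

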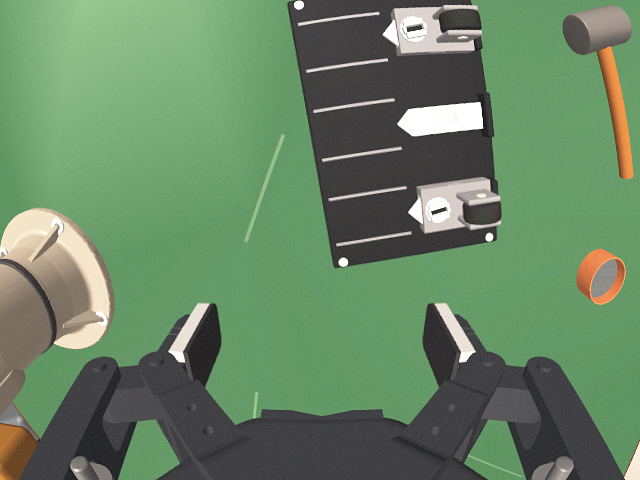

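View pics/w0c.png

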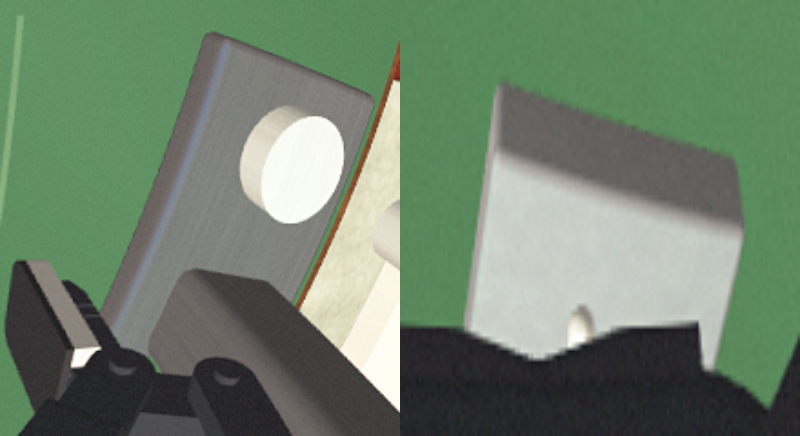

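Run:
```python
from h import *
f=dict(np.load('e2.npz')); im=f['img']
a=cv2.resize(im[170:250,395:505],(770,560)[:2],interpolation=cv2.INTER_CUBIC)
cv2.imwrite('pics/e2a.png',a)
cv2.imwrite('pics/e2b.png',cv2.resize(im[0:70,375:495],(800,467),interpolation=cv2.INTER_CUBIC))
for n,p in [('A',(438,210)),('B',(414,29))]: print(n,plinv(w_on_h(f,*p,.0407)))
```

```text
A [ 0.01856233 -0.09369937]
B [0.01855549 0.09124749]
```

View pics/e2a.png

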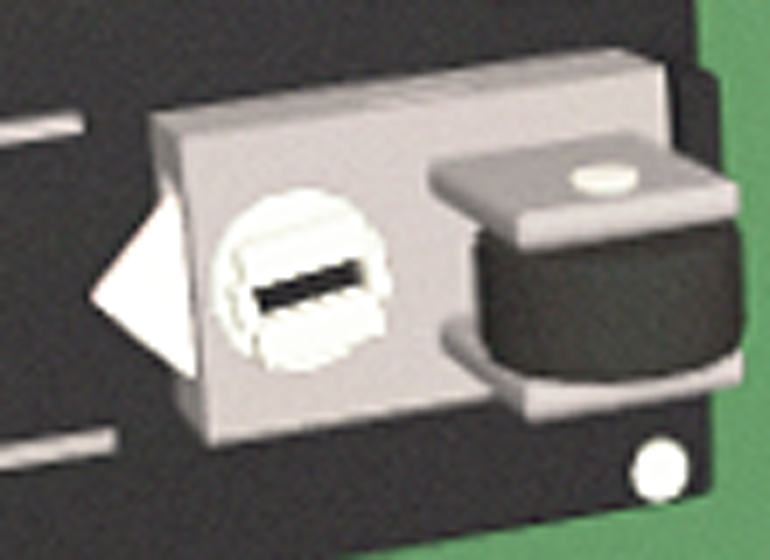

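View pics/e2b.png

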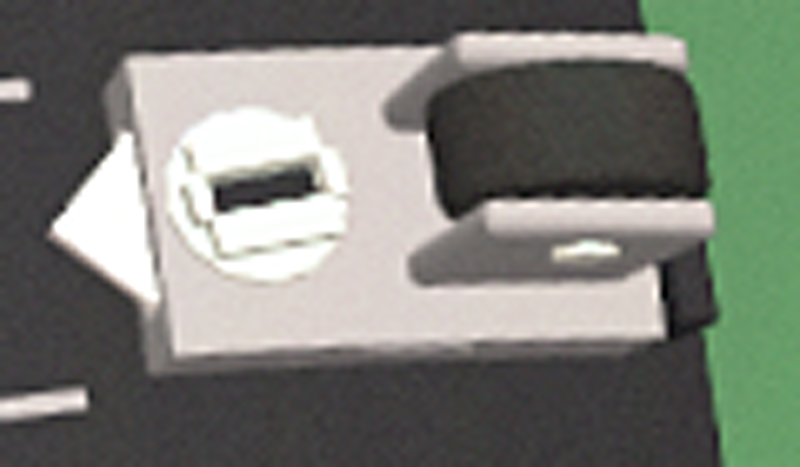

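Run:
```python
from h import *
s=arm.read_state(); print(s['t'],s['dq'].round(3)); print(arm.job_done())
```

```text
45.6 [-0.014  0.011 -0.021 -0.013  0.001  0.     0.001]
the job is handed in; nothing more can be done
None
```

Both grey castors on the table are clicked home, one on rail 1 and one on rail 3, with their screws driven tight. The screwdriver is standing blade down in its block again. I handed in at t = 45.6 s; no verdict was reported.

**Castors present:** there was no third grey castor. Two grey items near the robot's start position, outside both fixed cameras' view, were the wrong size and shape.

**Home position:** in the last wrist picture both feet end where the rail nose begins. Both screw centres measure plate x = 18.6 mm against 20 mm expected, within the camera error.

**Sideways reading:** the rail 3 screw read 3.8 mm off the rail line in that same picture, against 1.3 mm on rail 1. I put this down to the wrist camera reading about 2 mm sideways. Both castors were lined up with their rail noses in the same image before sliding.

**Screws:** each one stopped hard, at 0.5 to 0.6 N m.
- **Head height:** the heads stand about 9.7 mm over the foot, which is the tight height. On rail 1 the readings scattered by about 1 mm.
- **Turn:** each screw turned only about 2.45 rad, not 3.0. The heads also started about 1 mm below the fully loose height, so I take it the screws began around 0.5 rad.

**Screwdriver:** the collar touched the block at the same height as before the pick-up, and the driver stayed upright after release.

**Everything else:** the mallet, tin and corner caps look unmoved in the before and after pictures. The gripper was open and clear of everything at hand-in.

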